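Set the breakfast place at the kitchen island

TASK

Set the breakfast place on the mat, taking the things from the wooden serving board: stand the white jar straight behind the plate (on the side away from the robot) and, once it stands there, put its wooden lid on it; stand the egg cup in the middle of the plate. In a straight row to the left of the plate, seen from the robot and square with the mat, stand the salt shaker beside the plate and then the pepper mill, so that the shaker is between plate and mill; leave about 2 cm free between neighbours, everything upright, and leave the blue beaker where it is on the board.

Things in the scene. Friction and masses are not known exactly. Their poses are not given: they have to be found in the camera images.
- placemat: grey place mat, fixed, 260 (its x) by 340 (its y) mm, 3 mm thick; origin at the centre of its underside, on the worktop (z = 0). Its +x points away from the robot ('behind'), its +y to the left seen from the robot; it lies left or right of the robot's middle, turned up to 0.2 rad.
- plate: round white breakfast plate, fixed on the mat, 160 mm across, rim 16 mm high, 6 mm thick in its flat middle (about 100 mm across); origin at the centre of its underside, 3 mm above the worktop. Axes parallel to the mat's: +x away from the robot ('behind'), +y left.
- jar: open white round pot, 62 mm across and 70 mm high, wall 4 mm (mouth 54 mm across), straight sides, about 220 g; loose, standing on the serving board, whose top is 15 mm above the worktop. Origin at the centre of its underside, z up.
- lid: wooden lid of the jar: a disc 66 mm across and 6 mm thick, under it a plug 45 mm across and 8 mm high, on top an upright knob 22 mm across and 20 mm high; 34 mm high in all. Loose, lying knob up on the serving board. Origin at the centre of the plug's underside; when seated, the disc lies on the jar's rim and this origin is 62 mm above the jar's origin.
- egg_cup: white egg cup, 60 mm high: foot 46 mm across, thin stem 22 to 24 mm across from 12 to 24 mm up, then a bowl widening to 46 mm across at 38 mm up and 49 mm at the rim. Loose on the serving board; origin at the centre of its foot's underside, z up.
- salt: salt shaker, upright cylinder 40 mm across and 75 mm high, white with a steel cap: straight sides up to 67 mm, then tapering. Loose on the serving board; origin at the centre of its underside.
- mill: small dark wooden pepper mill with a waist, 104 mm high: foot 48 mm across, straight head 42 mm across from 68 to 94 mm up, on top a steel button 14 mm across. Loose on the serving board; origin at the centre of its underside.
- beaker: blue ceramic drinking beaker, 60 mm across, 85 mm high, standing among the things on the serving board; not to be moved. Origin at the centre of its underside. The serving board (200 by 310 mm, fixed) carries it and the five things on a 2 by 3 grid of places 110 mm (along the board's short side, roughly x) and 100 mm apart; which is where varies.
Things that resemble listed ones, but are neither listed nor needed, are in the scene too. What is shaped like the salt but pink is not meant.

How it is judged:
By the outcome, as a careful person would: the job done as asked, in the order asked, and still so for the second after the job is handed in, with the robot touching nothing.
It also fails if it takes over 141 s, if anything falls off the work surface, if the arm or the gripper's body presses on something with over 40 N, if the wrist force passes 120 N, or if a joint passes its speed limit or range.

ROBOT

A 7-joint arm with a two-finger parallel gripper is mounted at the origin on the work surface. World frame = base frame: x ahead of the robot, y to its left, z up, the work surface at z = 0. Lengths are in m, angles in rad, forces in N, time in s.
With the tool pointing down it reaches from about 0.425 to 0.975 m from the base axis. Payload 16.7 kg.
Tool frame: the origin (TCP) lies midway between the tips of the shut fingers; the grasp point (between the pads) lies 19 mm behind it; z points along the fingers, y is the line along which they close (so a half turn about z gives the same grasp; the last joint's range is limited). The gripper opens to 85 mm and grips with 20 to 120 N. Pads are 22 mm wide; open, the fingers measure 114 mm over their backs; the gripper's body (76 mm by 85 mm) begins 54 mm behind the grasp point. The pads swing forward as they close: fully open they stand 13 mm farther back than shut.
Start: joints at [1.192, 0.426, 0.074, 1.606, -0.034, 1.111, -0.067], TCP at [0.154, -0.657, 0.231] pointing down, gripper open.
Joint ranges: [-2.85, 2.85], [-0.5, 2.14], [-1.23, 1.37], [0.21, 2.46], [-1.02, 4.16], [0.16, 2.05], [-2.73, 2.73]. Speed limits (rad/s): [1.89, 1.89, 2.39, 2.39, 3.01, 3.01, 3.01].

INTERFACE

Orientations are given as a unit quaternion [x, y, z, w].
In Python, from workcell import get_obs, read_camera, camera_model, sign_off, recognise, silhouettes gives the robot as it stands. The module is installed in compiled form; this text tells all that it offers.
- The arm moves only by the tool servo_tool, never from a script. Its argument "plan" is a list of rows, each an object of numbers: "tx", "ty", "tz": the shift along the tool's x, y, z in mm; "rx", "ry", "rz": the turn, a rotation vector about the tool's x, y, z in rad; "jaw": the closure, from 0 (fully open) to 1 (shut). In form: [{"tx": .., "ty": .., "tz": .., "rx": .., "ry": .., "rz": .., "jaw": ..}, ...]. A call has 1 to 12 rows; each row shifts and turns the commanded pose from where the row before left it, along the tool's axes as they then stand; what a row does not reach is not made up. A row lasts 1/8 s, in which the tool goes at most 62.5 mm and 10.7 degrees, less where a joint would pass 70% of its speed; a pose out of reach is approached as far as the arm can. A call with a gripper value outside its range is refused whole. The fingers move at their own pace and stop on an object; "grip_force" is the grip in N (left out, the last holds). Time passes only in rows, so rows that do not move let the fingers close. It gives the time, the measured TCP pose, the force, the opening and the grip force at its end, in the units of the state.
- get_obs(): the state, without advancing time (a new reading comes with each control period).
- read_camera(name): name is "scene" or "top" or "wrist"; returns the picture (480x640x3 uint8, red, green, blue); there is no depth.
- camera_model(name): a dict with "mtx" (3x3 intrinsics, pixels), "k1" (the pictures are not rectified: a ray, as slopes to the right and down, at radius r is drawn at 1 + k1 r^2 times it, then the intrinsics apply), "T" (4x4, takes a point from camera to world coordinates); the wrist camera has in their place "T_tool_cam" (4x4, takes a point from camera to tool coordinates, whose origin is the TCP and whose axes are the flange's). Camera axes: x right, y down, z forward; pixel columns grow to the right and rows downward; lengths in m; the calibration is good to about 2 mm. A picture is of the moment at which its call begins: read the wrist's pose just before it. camera_model takes no time and is no camera call.
- sign_off(): hands the job in; it is judged then, once.
Trained networks look in the newest picture that a camera, given by its name, has taken for a name from the list of things; names that differ only in an ending like _2 or _b are one class to them, and where a whole thing is asked for, a point or a joint stands for the part that bears it (a point fixed in the world has none). Each returns a list of dicts, best first, with "confidence" (0 to 1); they miss things now and then, are a little off and sometimes report something else, mostly with a low value. They report only what shows in the picture. A call takes as long as a camera call. They do not tell look-alikes from the thing itself.
- recognise(name, camera): "centre" ([column, row] in pixels, amid what is visible of it).
- silhouettes(name, camera): "region" (480x640 bool, what is visible of it) and "centre" ([column, row] in pixels, amid what is visible of it).
The state is a dict: "clock": time; "joint_pos": joint angles; "qd": joint speeds; "tau": joint torques, N m; "position": TCP position; "orientation": TCP orientation; "ft_force": force on the tool from outside, world axes, zero at the start; "wrist_torque": the same for the moment, N m; "opening": finger opening in m; "finger_force": force on a finger pad.
Only numpy, scipy, OpenCV 4.12 (cv2) and the standard library are available. Lean on these libraries where they do the work, as an engineer would, in place of code of your own. Each camera call takes 0.05 s, during which the arm holds its last target. There are 200 camera calls.

## Working session

There is one attempt and no reset: what is moved stays moved. The work goes in short steps, Python scripts to look and compute and a tool call to move; the robot and the scene stay as the last step left them, time stands still between calls to the robot, and variables do not carry over. Pictures are saved under pics/ and viewed, at most 14 in all, crops included, and the job is handed in when it is done.

Besides the shell and the picture viewer there is one more tool, called after ">>>" as name(argument=value, ...), one argument or row to a line, values as JSON. servo_tool: Moves the arm, as the interface text tells. Its arguments: {"type":"object","properties":{"plan":{"type":"array"},"grip_force":{"type":"number"}},"required":["plan"]}

```bash
mkdir -p pics
cat > h.py <<'E'
import numpy as np, cv2
from workcell import *
from scipy.spatial.transform import Rotation as R
def camT(n):
    m=camera_model(n)
    if n=='wrist':
        o=get_obs();T=np.eye(4);T[:3,:3]=R.from_quat(o['orientation']).as_matrix();T[:3,3]=o['position']
        return m,T@np.array(m['T_tool_cam'])
    return m,np.array(m['T'])
def ray(n,px,mt=None):
    m,T=mt or camT(n);K=np.array(m['mtx']);k=m['k1']
    d=np.array([(px[0]-K[0,2])/K[0,0],(px[1]-K[1,2])/K[1,1]]);u=d.copy()
    for _ in range(20): u=d/(1+k*(u@u))
    return T[:3,3],T[:3,:3]@np.array([u[0],u[1],1])
def at_z(n,px,z,mt=None):
    o,d=ray(n,px,mt);return o+d*(z-o[2])/d[2]
def proj(n,P,mt=None):
    m,T=mt or camT(n);K=np.array(m['mtx']);p=(np.asarray(P)-T[:3,3])@T[:3,:3]
    u=p[...,:2]/p[...,2:];r2=(u**2).sum(-1,keepdims=True);u=u*(1+m['k1']*r2)
    return u*[K[0,0],K[1,1]]+[K[0,2],K[1,2]]
def save(n,f):
    im=read_camera(n);cv2.imwrite('pics/'+f,im[:,:,::-1]);return im
E
python3 - <<'E'
from h import *
np.set_printoptions(precision=3,suppress=True)
o=get_obs();print(o)
a=save('top','top1.png');b=save('scene','scene1.png')
for c in('top','scene'):
    print(c,np.array(camera_model(c)['T']),camera_model(c)['mtx'],camera_model(c)['k1'])
    for n in 'placemat plate jar lid egg_cup salt mill beaker'.split():
        print(c,n,[(np.round(q['centre']).tolist(),round(q['confidence'],2)) for q in recognise(n,c)])
print(camera_model('wrist'))
E
```

```text
{'clock': 0.0, 'joint_pos': array([ 1.192,  0.427,  0.074,  1.607, -0.034,  1.111, -0.067]), 'qd': array([ 0.   , -0.   , -0.001,  0.   , -0.001, -0.001, -0.   ]), 'tau': array([ -0.001, -94.984,   3.76 , -46.351,   0.019,   0.01 ,  -0.   ]), 'position': array([ 0.154, -0.657,  0.231]), 'orientation': array([ 0.993,  0.115, -0.   , -0.001]), 'ft_force': array([-0.619,  0.418, -0.094]), 'wrist_torque': array([0.001, 0.037, 0.014]), 'finger_force': 0.0, 'opening': 0.08544758309182099}
top [[-0.025 -0.99   0.138  0.397]
 [-1.     0.025  0.001  0.039]
 [-0.004 -0.138 -0.99   1.345]
 [ 0.     0.     0.     1.   ]] [[524.147   0.    320.093]
 [  0.    524.147 234.494]
 [  0.      0.      1.   ]] -0.02025879964767087
top placemat [([419.0, 246.0], 0.92)]
top plate [([466.0, 268.0], 0.84), ([297.0, 293.0], 0.22)]
top jar []
top lid [([297.0, 294.0], 0.6)]
top egg_cup [([254.0, 286.0], 0.79)]
top salt [([172.0, 249.0], 0.86), ([290.0, 183.0], 0.63), ([259.0, 244.0], 0.55), ([273.0, 206.0], 0.52)]
top mill [([294.0, 252.0], 0.9), ([254.0, 286.0], 0.3)]
top beaker [([217.0, 243.0], 0.58)]
scene
[... 268 characters left out ...]

scene plate [([256.0, 177.0], 0.66)]
scene jar [([451.0, 273.0], 0.55)]
scene lid [([381.0, 236.0], 0.67)]
scene egg_cup [([416.0, 249.0], 0.6), ([254.0, 175.0], 0.5), ([376.0, 269.0], 0.19)]
scene salt [([284.0, 280.0], 0.82), ([322.0, 283.0], 0.82), ([467.0, 327.0], 0.66), ([373.0, 268.0], 0.56)]
scene mill [([350.0, 245.0], 0.73)]
scene beaker [([413.0, 285.0], 0.91)]
{'mtx': array([[352.688,   0.   , 316.135],
       [  0.   , 352.688, 237.227],
       [  0.   ,   0.   ,   1.   ]]), 'k1': -0.04745098942251944, 'T_tool_cam': array([[-0.   , -0.959, -0.282,  0.071],
       [ 1.   ,  0.   , -0.002, -0.001],
       [ 0.002, -0.282,  0.959, -0.142],
       [ 0.   ,  0.   ,  0.   ,  1.   ]])}
```

View pics/top1.png

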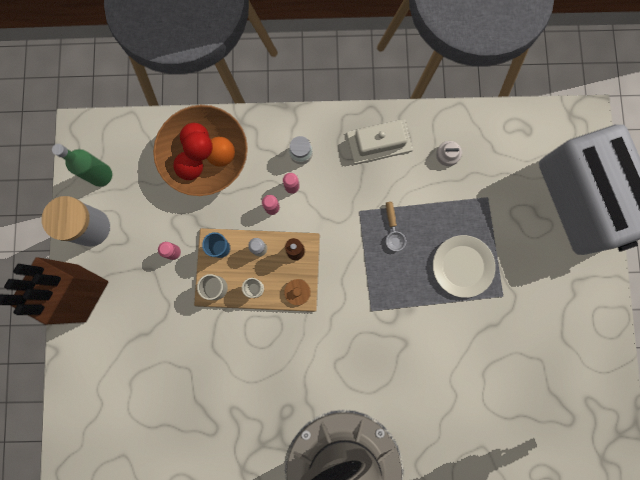

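View pics/scene1.png

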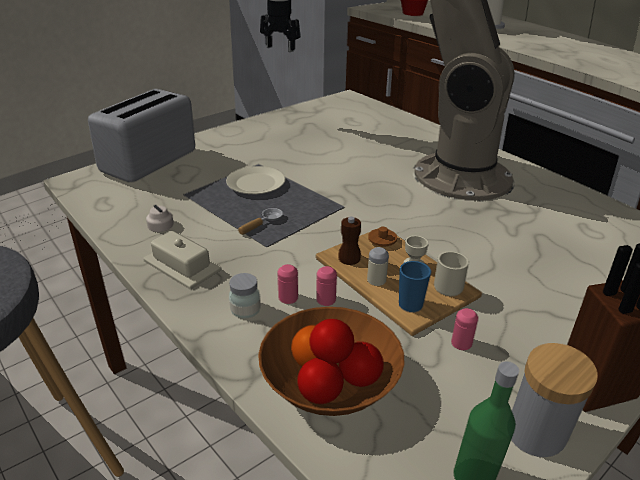

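The pictures show the board with the jar at top (210,287), egg cup (253,287), lid (296,293), beaker (216,244), salt with steel cap (258,245) and mill (294,250). The mat has the plate at (465,267) and a tea strainer at (395,235).

Candidates by top pixel:
- **Salt:** (258,245) is white and steel, on the board. (172,249), (271,204) and (291,183) are pink and rejected.
- **Jar:** (210,287) chosen, not the glass jar at (300,150) or the sugar pot at (450,152).
- **Mill, egg cup, lid:** one of each, on the board.

```bash
cat > prof.py <<'E'
P=dict(jar=[(31,0),(31,70)],lid=[(22.5,0),(22.5,8),(33,8),(33,14),(11,14),(11,34)],egg_cup=[(23,0),(23,4),(12,12),(12,24),(23,38),(24.5,60)],
 salt=[(20,0),(20,67),(14,75)],mill=[(24,0),(24,20),(17,45),(21,68),(21,94),(7,96),(7,104)],beaker=[(30,0),(30,85)],plate=[(50,0),(80,16)],strainer=[(25,0)])
E
cat > meas.py <<'E'
from h import *
from prof import P
from scipy.optimize import minimize
th=np.linspace(0,2*np.pi,48,endpoint=False)
def pts(n,x,y,z0):
    return np.concatenate([np.c_[x+r/1e3*np.cos(th),y+r/1e3*np.sin(th),0*th+z0+z/1e3] for r,z in P[n]])
def mask(n,x,y,z0,cam,mt):
    q=proj(cam,pts(n,x,y,z0),mt);m=np.zeros((480,640),np.uint8)
    r=len(P[n])
    for i in range(r-1):
        h=cv2.convexHull((q[48*i:48*i+96]*16).astype(np.int32));cv2.fillConvexPoly(m,h,1,shift=4)
    return m>0
def cent(m):
    v,u=np.nonzero(m);return np.array([u.mean(),v.mean()])
def fit(n,cam,z0,region,mt=None,it=6):
    mt=mt or camT(cam);c=cent(region);zc=z0+P[n][-1][1]/2e3
    p=at_z(cam,c,zc,mt)[:2]
    for _ in range(it):
        d=c-cent(mask(n,*p,z0,cam,mt));q=proj(cam,[*p,zc],mt)
        p=p+(at_z(cam,q+d,zc,mt)-at_z(cam,q,zc,mt))[:2]
    m=mask(n,*p,z0,cam,mt);return p,(m&region).sum()/(m|region).sum()
def matpose(region,cam,mt=None):
    mt=mt or camT(cam);h=cv2.convexHull(np.argwhere(region)[:,::-1].astype(np.int32))[:,0]
    w=np.array([at_z(cam,q,.003,mt)[:2] for q in h]);(c,s,a)=cv2.minAreaRect((w*1000).astype(np.float32))
    return c,s,a
E
python3 - <<'E'
from meas import *
np.set_printoptions(precision=4,suppress=True)
px={'top':dict(jar=(210,287),lid=(297,293),egg_cup=(254,287),salt=(258,245),mill=(294,251),beaker=(216,244),plate=(465,267)),
'scene':dict(jar=(451,273),lid=(381,236),egg_cup=(416,249),salt=(376,269),mill=(350,245),beaker=(413,285),plate=(256,180))}
for c in px:
    read_camera(c);mt=camT(c)
    for n in px[c]:
        L=[s for s in silhouettes(n,c) if np.hypot(*(np.array(s['centre'])-px[c][n]))<12]
        if L: print(c,n,*fit(n,c,.003 if n=='plate' else .015,L[0]['region'],mt),L[0]['confidence'])
        else: print(c,n,'none')
    L=silhouettes('placemat',c)
    if L: print('mat',matpose(L[0]['region'],c,mt))
a=cv2.imread('pics/top1.png')
x=cv2.resize(a[190:325,185:515],None,fx=2.4,fy=2.4,interpolation=cv2.INTER_CUBIC);cv2.imwrite('pics/crop1.png',x)
E
```

```text
top jar [0.4536 0.3078] 0.9038737446197992 0.78
top lid [0.4378 0.0994] 0.866779089376054 0.73
top egg_cup [0.4489 0.2069] 0.8346055979643766 0.73
top salt [0.5504 0.1949] 0.8636363636363636 0.5
top mill [0.5414 0.1033] 0.8657894736842106 0.61
top beaker [0.5559 0.2971] 0.8278335724533716 0.58
top plate [ 0.4922 -0.3216] 0.9794520547945206 0.71
mat ((529.6117553710938, -241.73013305664062), (262.6973571777344, 342.31256103515625), 4.799844264984131)
scene jar [0.4566 0.3138] 0.9043478260869565 0.61
scene lid [0.4408 0.1082] 0.8931451612903226 0.8
scene egg_cup [0.4401 0.2057] 0.602921646746348 0.93
scene salt [0.5533 0.2033] 0.9257362355953905 0.64
scene mill [0.5456 0.1114] 0.8771228771228772 0.68
scene beaker [0.5519 0.2975] 0.7996345919610232 0.66
scene plate [ 0.4948 -0.314 ] 0.8692138133725202 0.66
mat ((532.0601806640625, -229.85626220703125), (263.3523864746094, 345.3677978515625), 4.930632591247559)
```

View pics/crop1.png

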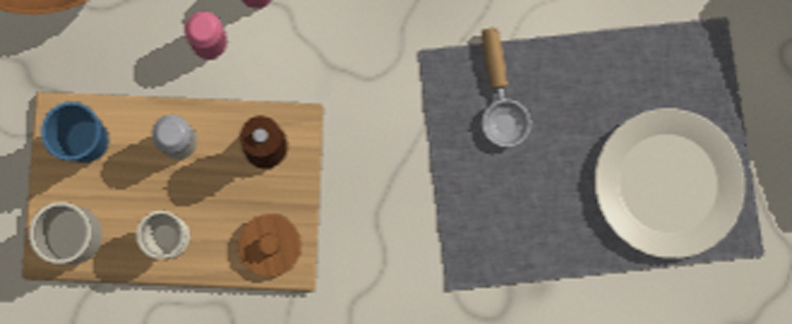

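The crop confirms the choice: steel-capped salt at crop (173,137), dark mill (263,142), white jar (65,233), egg cup (162,235), lid (268,245) and blue beaker (75,132). The two cameras disagree by about 8 mm, so I'll refine with the wrist camera.

>>> servo_tool(
  plan=[
    {"tx": 38,"ty": -27,"tz": -6,"jaw": 0},
    {"tx": 38,"ty": -27,"tz": -6,"jaw": 0},
    {"tx": 38,"ty": -27,"tz": -6,"jaw": 0},
    {"tx": 38,"ty": -27,"tz": -6,"jaw": 0},
    {"tx": 38,"ty": -27,"tz": -6,"jaw": 0},
    {"tx": 38,"ty": -27,"tz": -6,"jaw": 0},
    {"tx": 38,"ty": -27,"tz": -6,"jaw": 0},
    {"tx": 38,"ty": -27,"tz": -6,"jaw": 0},
    {"tx": 38,"ty": -27,"tz": -6,"jaw": 0},
    {"tx": 38,"ty": -27,"tz": -6,"jaw": 0},
    {"tx": 38,"ty": -27,"tz": -6,"jaw": 0},
    {"tx": 0,"ty": 0,"tz": 0,"rz": 0.146,"jaw": 0},
  ],
)

```text
invalid input
```

>>> servo_tool(
  plan=[
    {"jaw": 0},
    {"jaw": 0},
    {"jaw": 0},
  ],
)

```text
invalid input
```

Run:
```python
from meas import *
np.set_printoptions(precision=4,suppress=True)
o=get_obs();print(o['clock'],o['position'],o['joint_pos'],R.from_quat(o['orientation']).as_matrix()[:,0])
mt=camT('wrist');save('wrist','w1.png')
for n in ('plate',):
    for L in silhouettes(n,'wrist'): print(n,*fit(n,'wrist',.003,L['region'],mt),L['confidence'],L['centre'])
for L in silhouettes('placemat','wrist'): print('mat',matpose(L['region'],'wrist',mt),L['centre'],L['confidence'])
```

```text
1.8 [ 0.1537 -0.6572  0.2313] [ 1.1915  0.4261  0.0739  1.606  -0.0341  1.1108 -0.0671] [0.9737 0.2277 0.    ]
```

View pics/w1.png

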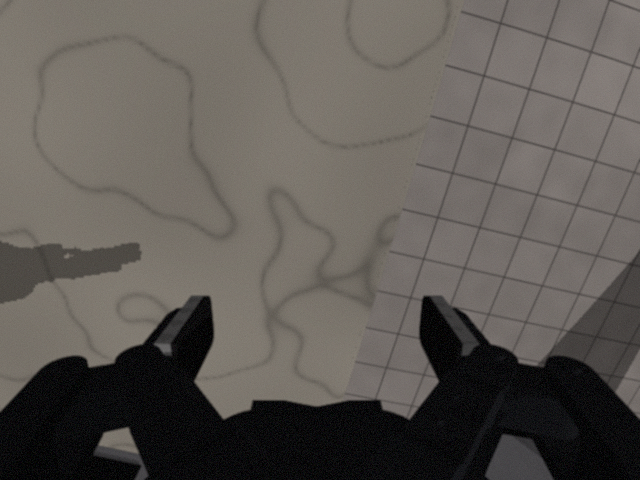

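That was still the starting view of bare worktop: the moves were refused, probably because each row needs all its keys. Retrying with full rows.

>>> servo_tool(
  plan=[
    {"tx": 38,"ty": -27,"tz": -6,"rx": 0,"ry": 0,"rz": 0,"jaw": 0},
    {"tx": 38,"ty": -27,"tz": -6,"rx": 0,"ry": 0,"rz": 0,"jaw": 0},
    {"tx": 38,"ty": -27,"tz": -6,"rx": 0,"ry": 0,"rz": 0,"jaw": 0},
    {"tx": 38,"ty": -27,"tz": -6,"rx": 0,"ry": 0,"rz": 0,"jaw": 0},
    {"tx": 38,"ty": -27,"tz": -6,"rx": 0,"ry": 0,"rz": 0,"jaw": 0},
    {"tx": 38,"ty": -27,"tz": -6,"rx": 0,"ry": 0,"rz": 0,"jaw": 0},
    {"tx": 38,"ty": -27,"tz": -6,"rx": 0,"ry": 0,"rz": 0,"jaw": 0},
    {"tx": 38,"ty": -27,"tz": -6,"rx": 0,"ry": 0,"rz": 0,"jaw": 0},
    {"tx": 38,"ty": -27,"tz": -6,"rx": 0,"ry": 0,"rz": 0,"jaw": 0},
    {"tx": 38,"ty": -27,"tz": -6,"rx": 0,"ry": 0,"rz": 0,"jaw": 0},
    {"tx": 38,"ty": -27,"tz": -6,"rx": 0,"ry": 0,"rz": 0,"jaw": 0},
    {"tx": 0,"ty": 0,"tz": 0,"rx": 0,"ry": 0,"rz": 0.146,"jaw": 0},
  ],
)

```text
clock: 3.45
position: [0.4956, -0.2695, 0.2978]
orientation: [0.999, 0.043, 0.001, -0.0]
ft_force: [0.1, -0.9, -0.5]
opening: 0.0856
finger_force: 0.0
```

>>> servo_tool(
  plan=[
    {"tx": 0,"ty": -30,"tz": -10,"rx": 0,"ry": 0,"rz": 0,"jaw": 0},
    {"tx": 0,"ty": 0,"tz": 0,"rx": 0,"ry": 0,"rz": 0,"jaw": 0},
    {"tx": 0,"ty": 0,"tz": 0,"rx": 0,"ry": 0,"rz": 0,"jaw": 0},
  ],
)

```text
clock: 3.82
position: [0.4906, -0.2433, 0.3074]
orientation: [0.999, 0.042, 0.0, 0.0]
ft_force: [-0.2, 0.7, -1.0]
opening: 0.0856
finger_force: 0.0
```

```bash
cat > v.py <<'E'
from meas import *
np.set_printoptions(precision=4,suppress=True)
o=get_obs();X=R.from_quat(o['orientation']).as_matrix()[:,0];print(o['clock'],o['position'],o['joint_pos'],'yaw',np.arctan2(X[1],X[0]),'open',o['opening'])
E
cat > v1.py <<'E'
from v import *
mt=camT('wrist');save('wrist','w2.png')
for L in silhouettes('plate','wrist'): print('plate',*fit('plate','wrist',.003,L['region'],mt),L['confidence'],L['centre'])
for L in silhouettes('placemat','wrist'): print('mat',matpose(L['region'],'wrist',mt),L['centre'],L['confidence'])
E
python3 v1.py
```

```text
3.825 [ 0.4906 -0.2433  0.3074] [ 0.5161  0.1649 -0.1965  1.7887  0.0348  1.191  -1.1777] yaw 0.08380170147641859 open 0.08562561047317035
plate [ 0.4925 -0.3184] 0.9664292209760533 0.92 [376.6, 196.2]
```

View pics/w2.png

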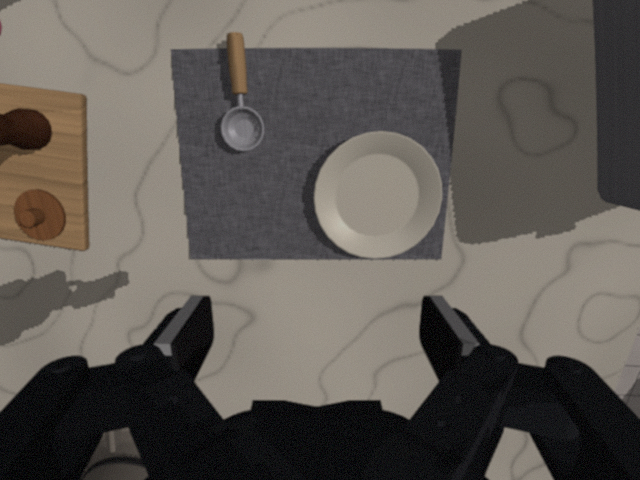

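The wrist view shows the mat squared with the image, with corners at (172,50), (461,50), (442,259) and (190,259). The plate is at (377,196) and the strainer at (242,128). I'll turn the gripper so the jaws close along x, then go to the board.

>>> servo_tool(
  plan=[
    {"tx": 0,"ty": 0,"tz": 0,"rx": 0,"ry": 0,"rz": 0.175,"jaw": 0},
    {"tx": 0,"ty": 0,"tz": 0,"rx": 0,"ry": 0,"rz": 0.175,"jaw": 0},
    {"tx": 0,"ty": 0,"tz": 0,"rx": 0,"ry": 0,"rz": 0.175,"jaw": 0},
    {"tx": 0,"ty": 0,"tz": 0,"rx": 0,"ry": 0,"rz": 0.175,"jaw": 0},
    {"tx": 0,"ty": 0,"tz": 0,"rx": 0,"ry": 0,"rz": 0.175,"jaw": 0},
    {"tx": 0,"ty": 0,"tz": 0,"rx": 0,"ry": 0,"rz": 0.175,"jaw": 0},
    {"tx": 0,"ty": 0,"tz": 0,"rx": 0,"ry": 0,"rz": 0.175,"jaw": 0},
    {"tx": 0,"ty": 0,"tz": 0,"rx": 0,"ry": 0,"rz": 0.175,"jaw": 0},
    {"tx": 0,"ty": 0,"tz": 0,"rx": 0,"ry": 0,"rz": 0.171,"jaw": 0},
  ],
)

```text
clock: 5.1
position: [0.4904, -0.2434, 0.3071]
orientation: [0.734, -0.679, -0.0, 0.0]
ft_force: [-0.5, -0.1, -0.6]
opening: 0.0852
finger_force: 0.0
```

>>> servo_tool(
  plan=[
    {"tx": -51,"ty": -4,"tz": 0,"rx": 0,"ry": 0,"rz": 0,"jaw": 0},
    {"tx": -51,"ty": -4,"tz": 0,"rx": 0,"ry": 0,"rz": 0,"jaw": 0},
    {"tx": -51,"ty": -4,"tz": 0,"rx": 0,"ry": 0,"rz": 0,"jaw": 0},
    {"tx": -51,"ty": -4,"tz": 0,"rx": 0,"ry": 0,"rz": 0,"jaw": 0},
    {"tx": -51,"ty": -4,"tz": 0,"rx": 0,"ry": 0,"rz": 0,"jaw": 0},
    {"tx": -51,"ty": -4,"tz": 0,"rx": 0,"ry": 0,"rz": 0,"jaw": 0},
    {"tx": -51,"ty": -4,"tz": 0,"rx": 0,"ry": 0,"rz": 0,"jaw": 0},
    {"tx": -51,"ty": -4,"tz": 0,"rx": 0,"ry": 0,"rz": 0,"jaw": 0},
    {"tx": -51,"ty": -4,"tz": 0,"rx": 0,"ry": 0,"rz": 0,"jaw": 0},
    {"tx": -51,"ty": -4,"tz": 0,"rx": 0,"ry": 0,"rz": 0,"jaw": 0},
    {"tx": 0,"ty": 0,"tz": 0,"rx": 0,"ry": 0,"rz": 0,"jaw": 0},
    {"tx": 0,"ty": 0,"tz": 0,"rx": 0,"ry": 0,"rz": 0,"jaw": 0},
  ],
)

```text
clock: 6.6
position: [0.5009, -0.0223, 0.2851]
orientation: [0.738, -0.674, -0.018, 0.018]
ft_force: [-0.1, -0.4, -0.1]
opening: 0.0854
finger_force: 0.0
```

```bash
cat > v2.py <<'E'
from v import *
mt=camT('wrist');save('wrist','w3.png')
for n in 'jar lid egg_cup salt mill beaker'.split():
    for L in silhouettes(n,'wrist'): 
        p,i=fit(n,'wrist',.015,L['region'],mt)
        print(n,p,round(i,2),L['confidence'],L['centre'])
# earlier mat view from w2 pose
m=camera_model('wrist');T=np.eye(4);T[:3,:3]=R.from_quat([.999,.042,0,0]).as_matrix();T[:3,3]=[.4906,-.2433,.3074]
T[:3,:3]=np.array([[np.cos(.0838),np.sin(.0838),0],[np.sin(.0838),-np.cos(.0838),0],[0,0,-1]])
mt2=(m,T@np.array(m['T_tool_cam']))
c=np.array([at_z('wrist',q,.003,mt2)[:2] for q in[(172,50),(461,50),(442,259),(190,259)]]);print(c,c.mean(0),np.linalg.norm(np.roll(c,-1,0)-c,axis=1))
print('strainer',at_z('wrist',(242,128),.02,mt2),at_z('wrist',(236,33),.01,mt2))
E
python3 v2.py
```

```text
6.6 [ 0.5009 -0.0223  0.2851] [-1.182   0.3354  1.3745  1.9333 -0.3396  1.2122 -2.7305] yaw -1.4808866920380042 open 0.08544720615837137
egg_cup [0.4511 0.2076] 0.77 0.97 [331.2, 382.6]
salt [0.5508 0.2032] 0.87 0.96 [250.8, 375.9]
salt [0.7069 0.1078] 0.89 0.71 [118.7, 299.0]
mill [0.5423 0.1084] 0.94 0.73 [258.5, 315.4]
beaker [0.5596 0.2434] 0.03 0.46 [243.0, 406.9]
[[ 0.6423 -0.0631]
 [ 0.6705 -0.3983]
 [ 0.4135 -0.4215]
 [ 0.3852 -0.0817]] [ 0.5279 -0.2411] [0.3364 0.258  0.341  0.2578]
strainer [ 0.5605 -0.1511  0.02  ] [ 0.6638 -0.1388  0.01  ]
```

View pics/w3.png

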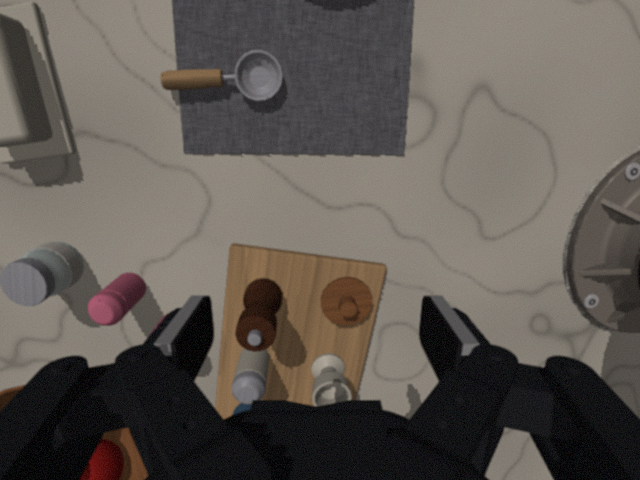

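The view shows the board with mill, lid, salt and egg cup, but the arm ran into its joint 3 and 7 limits. The quarter turn must go the other way, so I'm turning back.

>>> servo_tool(
  plan=[
    {"tx": 0,"ty": 0,"tz": 0,"rx": 0,"ry": 0,"rz": -0.175,"jaw": 0},
    {"tx": 0,"ty": 0,"tz": 0,"rx": 0,"ry": 0,"rz": -0.175,"jaw": 0},
    {"tx": 0,"ty": 0,"tz": 0,"rx": 0,"ry": 0,"rz": -0.175,"jaw": 0},
    {"tx": 0,"ty": 0,"tz": 0,"rx": 0,"ry": 0,"rz": -0.175,"jaw": 0},
    {"tx": 0,"ty": 0,"tz": 0,"rx": 0,"ry": 0,"rz": -0.175,"jaw": 0},
    {"tx": 0,"ty": 0,"tz": 0,"rx": 0,"ry": 0,"rz": -0.175,"jaw": 0},
    {"tx": 0,"ty": 0,"tz": 0,"rx": 0,"ry": 0,"rz": -0.175,"jaw": 0},
    {"tx": 0,"ty": 0,"tz": 0,"rx": 0,"ry": 0,"rz": -0.175,"jaw": 0},
    {"tx": 0,"ty": 0,"tz": 0,"rx": 0,"ry": 0,"rz": -0.175,"jaw": 0},
    {"tx": 0,"ty": 0,"tz": 0,"rx": 0,"ry": 0,"rz": -0.175,"jaw": 0},
    {"tx": 0,"ty": 0,"tz": 0,"rx": 0,"ry": 0,"rz": -0.175,"jaw": 0},
    {"tx": 0,"ty": 0,"tz": 0,"rx": 0,"ry": 0,"rz": -0.175,"jaw": 0},
  ],
)

```text
clock: 8.45
position: [0.5009, -0.0221, 0.2852]
orientation: [0.951, 0.307, -0.024, -0.007]
ft_force: [0.4, 0.0, 0.2]
opening: 0.0854
finger_force: 0.0
```

>>> servo_tool(
  plan=[
    {"tx": 0,"ty": 0,"tz": 0,"rx": 0,"ry": 0,"rz": -0.175,"jaw": 0},
    {"tx": 0,"ty": 0,"tz": 0,"rx": 0,"ry": 0,"rz": -0.175,"jaw": 0},
    {"tx": 0,"ty": 0,"tz": 0,"rx": 0,"ry": 0,"rz": -0.175,"jaw": 0},
    {"tx": 0,"ty": 0,"tz": 0,"rx": 0,"ry": 0,"rz": -0.175,"jaw": 0},
    {"tx": 0,"ty": 0,"tz": 0,"rx": 0,"ry": 0,"rz": -0.175,"jaw": 0},
  ],
)

```text
clock: 9.07
position: [0.501, -0.0221, 0.2852]
orientation: [0.732, 0.681, -0.019, -0.017]
ft_force: [-0.3, -0.2, -0.8]
opening: 0.0851
finger_force: 0.0
```

```bash
python3 v.py; python3 -c "
from h import *
print(R.from_quat(get_obs()['orientation']).as_matrix().round(4))"
```

```text
9.075 [ 0.501  -0.0221  0.2852] [-0.7735  0.1344  0.7728  1.9214 -0.101   1.176  -0.0326] yaw 1.4997654272625638 open 0.0851472749041337
[[ 7.100e-02  9.962e-01 -5.030e-02]
 [ 9.975e-01 -7.110e-02 -6.000e-04]
 [-4.200e-03 -5.010e-02 -9.987e-01]]
```

```bash
cat > go.py <<'E'
import sys
from h import *
# go.py x y z yaw n : how far in tool axes (turn comes first-row if tiny)
def work(x,y,z,yaw,n,o=None):
    o=o or get_obs();A=R.from_quat(o['orientation']);p=np.array(o['position'])
    B=R.from_matrix([[np.cos(yaw),np.sin(yaw),0],[np.sin(yaw),-np.cos(yaw),0],[0,0,-1]])
    rv=(A.inv()*B).as_rotvec();d=np.array([x,y,z])-p
    print(round(o['clock'],2),'dist mm %.0f'%(1e3*np.linalg.norm(d)),'total turn',rv.round(3),'| shift in present axes',(A.inv().apply(d)*1e3).round(1),
     '| after turn',(B.inv().apply(d)*1e3).round(1),'per row/%d'%n,(B.inv().apply(d)*1e3/n).round(1))
if __name__=='__main__': work(*map(float,sys.argv[1:5]),int(sys.argv[5]))
E
python3 go.py .49 .14 .30 1.486 5
```

```text
9.07 dist mm 163 total turn [-0.05   0.005  0.014] | shift in present axes [160.8 -23.2 -14.3] | after turn [160.5 -24.6 -14.8] per row/5 [32.1 -4.9 -3. ]
```

>>> servo_tool(
  plan=[
    {"tx": 0,"ty": 0,"tz": 0,"rx": -0.05,"ry": 0.005,"rz": 0.014,"jaw": 0},
    {"tx": 32,"ty": -5,"tz": -3,"rx": 0,"ry": 0,"rz": 0,"jaw": 0},
    {"tx": 32,"ty": -5,"tz": -3,"rx": 0,"ry": 0,"rz": 0,"jaw": 0},
    {"tx": 32,"ty": -5,"tz": -3,"rx": 0,"ry": 0,"rz": 0,"jaw": 0},
    {"tx": 32,"ty": -5,"tz": -3,"rx": 0,"ry": 0,"rz": 0,"jaw": 0},
    {"tx": 32,"ty": -5,"tz": -3,"rx": 0,"ry": 0,"rz": 0,"jaw": 0},
    {"tx": 0,"ty": 0,"tz": 0,"rx": 0,"ry": 0,"rz": 0,"jaw": 0},
    {"tx": 0,"ty": 0,"tz": 0,"rx": 0,"ry": 0,"rz": 0,"jaw": 0},
  ],
)

```text
clock: 10.07
position: [0.4906, 0.1392, 0.3001]
orientation: [0.739, 0.674, -0.0, -0.0]
ft_force: [0.2, -0.1, -0.1]
opening: 0.085
finger_force: 0.0
```

```bash
sed -i 's/w3.png/w4.png/' v2.py; python3 v2.py | head -20
```

```text
10.075 [0.4906 0.1392 0.3001] [-0.9942  0.0902  0.6422  1.913  -0.0589  1.1573 -0.4212] yaw 1.479887937520899 open 0.08502685792932464
jar [0.4536 0.3135] 0.96 0.83 [261.3, 35.7]
lid [0.4379 0.1056] 0.93 0.72 [275.6, 226.6]
egg_cup [0.45   0.2124] 0.93 0.65 [270.3, 137.4]
salt [0.7062 0.1194] 0.85 0.73 [509.6, 202.7]
salt [0.6536 0.1701] 0.84 0.67 [468.0, 161.5]
mill [0.5423 0.1086] 0.9 0.94 [367.7, 227.6]
beaker [0.5559 0.304 ] 0.91 0.9 [371.8, 31.3]
[[ 0.6451 -0.0607]
 [ 0.6731 -0.3962]
 [ 0.4165 -0.4191]
 [ 0.3879 -0.0796]] [ 0.5307 -0.2389] [0.3366 0.2577 0.3406 0.2579]
strainer [ 0.5632 -0.149   0.02  ] [ 0.6666 -0.1367  0.01  ]
```

View pics/w4.png

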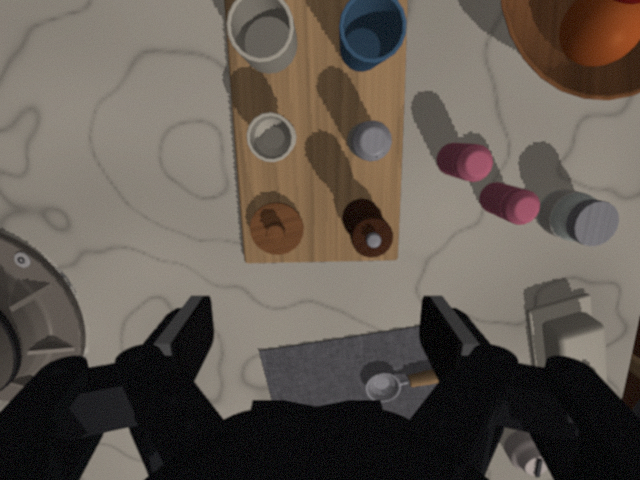

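The wrist view shows all six things on the board: jar (261,36), egg cup (270,137), lid (276,227), beaker (372,31), salt (371,140) and mill (368,228). The pink ones are at (465,161) and (510,203). Reaching for the jar first.

```bash
python3 go.py .4536 .3125 .30 1.486 4; python3 -c "
from h import *
for i in range(3): print(camera_model('wrist')['T_tool_cam'][:,3])"
```

```text
10.43 dist mm 177 total turn [-0.    -0.    -0.006] | shift in present axes [168.9 -52.5   0.2] | after turn [ 1.692e+02 -5.150e+01  1.000e-01] per row/4 [ 42.3 -12.9   0. ]
[ 7.22034869e-02 -4.69165085e-04 -1.42167440e-01  1.00000000e+00]
[ 7.22034869e-02 -4.69165085e-04 -1.42167440e-01  1.00000000e+00]
[ 7.22034869e-02 -4.69165085e-04 -1.42167440e-01  1.00000000e+00]
```

>>> servo_tool(
  plan=[
    {"tx": 42,"ty": -13,"tz": 0,"rx": 0,"ry": 0,"rz": 0,"jaw": 0},
    {"tx": 42,"ty": -13,"tz": 0,"rx": 0,"ry": 0,"rz": 0,"jaw": 0},
    {"tx": 42,"ty": -13,"tz": 0,"rx": 0,"ry": 0,"rz": 0,"jaw": 0},
    {"tx": 42,"ty": -13,"tz": 0,"rx": 0,"ry": 0,"rz": 0,"jaw": 0},
    {"tx": 0,"ty": 0,"tz": 50,"rx": 0,"ry": 0,"rz": 0,"jaw": 0},
    {"tx": 0,"ty": 0,"tz": 50,"rx": 0,"ry": 0,"rz": 0,"jaw": 0},
    {"tx": 0,"ty": 0,"tz": 40,"rx": 0,"ry": 0,"rz": 0,"jaw": 0},
    {"tx": 0,"ty": 0,"tz": 0,"rx": 0,"ry": 0,"rz": 0,"jaw": 0},
    {"tx": 0,"ty": 0,"tz": 0,"rx": 0,"ry": 0,"rz": 0,"jaw": 0},
  ],
)

```text
clock: 11.55
position: [0.4546, 0.3122, 0.1616]
orientation: [0.738, 0.674, 0.0, -0.0]
ft_force: [-0.2, 0.0, -0.2]
opening: 0.0856
finger_force: 0.0
```

```bash
cat > v3.py <<'E'
import sys
from v import *
n=sys.argv[1];z0=float(sys.argv[2]);mt=camT('wrist');read_camera('wrist') if len(sys.argv)<4 else save('wrist',sys.argv[3])
for L in silhouettes(n,'wrist')[:3]:
    p,i=fit(n,'wrist',z0,L['region'],mt);print(n,p,round(i,2),L['confidence'],L['centre'])
E
python3 v3.py jar .015; python3 go.py .4536 .3125 .048 1.486 4
```

```text
11.55 [0.4546 0.3122 0.1616] [-1.1207  0.328   0.4901  1.9763 -0.1979  0.8823 -0.617 ] yaw 1.4801734768967207 open 0.08560706196274394
jar [0.4541 0.3125] 0.95 0.87 [314.9, 244.9]
11.65 dist mm 114 total turn [ 0.001 -0.002 -0.006] | shift in present axes [ -0.4  -1.2 114. ] | after turn [ -0.2  -1.1 114. ] per row/4 [-0.  -0.3 28.5]
```

>>> servo_tool(
  plan=[
    {"tx": 0,"ty": -1,"tz": 38,"rx": 0,"ry": 0,"rz": 0,"jaw": 0},
    {"tx": 0,"ty": 0,"tz": 38,"rx": 0,"ry": 0,"rz": 0,"jaw": 0},
    {"tx": 0,"ty": 0,"tz": 38,"rx": 0,"ry": 0,"rz": 0,"jaw": 0},
    {"tx": 0,"ty": 0,"tz": 0,"rx": 0,"ry": 0,"rz": 0,"jaw": 0},
    {"tx": 0,"ty": 0,"tz": 0,"rx": 0,"ry": 0,"rz": 0,"jaw": 0.2},
    {"tx": 0,"ty": 0,"tz": 0,"rx": 0,"ry": 0,"rz": 0,"jaw": 0.4},
    {"tx": 0,"ty": 0,"tz": 0,"rx": 0,"ry": 0,"rz": 0,"jaw": 0.6},
    {"tx": 0,"ty": 0,"tz": 0,"rx": 0,"ry": 0,"rz": 0,"jaw": 1},
    {"tx": 0,"ty": 0,"tz": 0,"rx": 0,"ry": 0,"rz": 0,"jaw": 1},
    {"tx": 0,"ty": 0,"tz": 0,"rx": 0,"ry": 0,"rz": 0,"jaw": 1},
  ],
  grip_force=35,
)

```text
clock: 12.9
position: [0.4538, 0.3129, 0.0485]
orientation: [0.738, 0.674, 0.001, -0.0]
ft_force: [-0.7, -3.0, 8.7]
opening: 0.0622
finger_force: 35.9
```

>>> servo_tool(
  plan=[
    {"tx": 0,"ty": 0,"tz": -10,"rx": 0,"ry": 0,"rz": 0,"jaw": 1},
    {"tx": 0,"ty": 0,"tz": -25,"rx": 0,"ry": 0,"rz": 0,"jaw": 1},
    {"tx": 0,"ty": 0,"tz": -40,"rx": 0,"ry": 0,"rz": 0,"jaw": 1},
    {"tx": 0,"ty": 0,"tz": -40,"rx": 0,"ry": 0,"rz": 0,"jaw": 1},
    {"tx": 0,"ty": 0,"tz": -30,"rx": 0,"ry": 0,"rz": 0,"jaw": 1},
    {"tx": 0,"ty": 0,"tz": 0,"rx": 0,"ry": 0,"rz": 0,"jaw": 1},
    {"tx": 0,"ty": 0,"tz": 0,"rx": 0,"ry": 0,"rz": 0,"jaw": 1},
  ],
)

```text
clock: 13.78
position: [0.4524, 0.312, 0.1912]
orientation: [0.738, 0.675, -0.0, -0.0]
ft_force: [1.0, 0.5, -2.9]
opening: 0.0617
finger_force: 39.2
```

```bash
python3 v3.py jar .160
python3 - <<'E'
import numpy as np
a=.084;c=np.array([.4930,-.3190]);x=np.array([np.cos(a),np.sin(a)]);y=np.array([-np.sin(a),np.cos(a)])
print('jar',c+.131*x,'salt',c+.12*y,'mill',c+.184*y)
E
python3 go.py .6235 -.308 .20 1.655 12
```

```text
13.775 [0.4524 0.312  0.1912] [-1.1481  0.2879  0.5145  1.9536 -0.1742  0.9431 -0.6383] yaw 1.480804681173027 open 0.06170890669721218
jar [0.452  0.3159] 0.85 0.73 [316.3, 328.5]
jar [ 0.6235381  -0.30800894] salt [ 0.48293185 -0.19942311] mill [ 0.47756217 -0.13564877]
13.88 dist mm 643 total turn [-0.001  0.001 -0.174] | shift in present axes [-601.8  226.3   -9.2] | after turn [-631.9  118.5   -9.6] per row/12 [-52.7   9.9  -0.8]
```

>>> servo_tool(
  plan=[
    {"tx": 0,"ty": 0,"tz": -5,"rx": 0,"ry": 0,"rz": -0.174,"jaw": 1},
    {"tx": -35,"ty": 6,"tz": 0,"rx": 0,"ry": 0,"rz": 0,"jaw": 1},
    {"tx": -56,"ty": 11,"tz": 0,"rx": 0,"ry": 0,"rz": 0,"jaw": 1},
    {"tx": -56,"ty": 11,"tz": 0,"rx": 0,"ry": 0,"rz": 0,"jaw": 1},
    {"tx": -56,"ty": 11,"tz": 0,"rx": 0,"ry": 0,"rz": 0,"jaw": 1},
    {"tx": -56,"ty": 11,"tz": 0,"rx": 0,"ry": 0,"rz": 0,"jaw": 1},
    {"tx": -56,"ty": 11,"tz": 0,"rx": 0,"ry": 0,"rz": 0,"jaw": 1},
    {"tx": -56,"ty": 11,"tz": 0,"rx": 0,"ry": 0,"rz": 0,"jaw": 1},
    {"tx": -56,"ty": 11,"tz": 0,"rx": 0,"ry": 0,"rz": 0,"jaw": 1},
    {"tx": -56,"ty": 11,"tz": 0,"rx": 0,"ry": 0,"rz": 0,"jaw": 1},
    {"tx": -56,"ty": 11,"tz": 0,"rx": 0,"ry": 0,"rz": 0,"jaw": 1},
    {"tx": -40,"ty": 7,"tz": 0,"rx": 0,"ry": 0,"rz": 0,"jaw": 1},
  ],
)

```text
clock: 15.38
position: [0.6125, -0.2583, 0.1948]
orientation: [0.677, 0.736, -0.001, -0.001]
ft_force: [0.5, 1.1, -1.7]
opening: 0.0619
finger_force: 39.2
```

>>> servo_tool(
  plan=[
    {"tx": -30,"ty": 5,"tz": 0,"rx": 0,"ry": 0,"rz": 0,"jaw": 1},
    {"tx": 0,"ty": 0,"tz": 0,"rx": 0,"ry": 0,"rz": 0,"jaw": 1},
    {"tx": 0,"ty": 0,"tz": 0,"rx": 0,"ry": 0,"rz": 0,"jaw": 1},
  ],
)

```text
clock: 15.75
position: [0.62, -0.2845, 0.195]
orientation: [0.677, 0.736, -0.0, -0.001]
ft_force: [0.5, 1.4, -1.7]
opening: 0.0622
finger_force: 39.2
```

```bash
python3 v.py; python3 go.py .6235 -.308 .20 1.655 2
```

```text
15.75 [ 0.62   -0.2845  0.195 ] [-0.1083  0.5405  0.638   1.6476 -0.3556  1.0745  0.7174] yaw 1.6545859957221323 open 0.06216799186865825
15.75 dist mm 24 total turn [-0.002 -0.001 -0.   ] | shift in present axes [-23.7   1.5  -5.1] | after turn [-23.7   1.5  -5. ] per row/2 [-11.8   0.8  -2.5]
```

```bash
python3 go.py .51 -.40 .30 1.655 5
```

```text
15.75 dist mm 191 total turn [-0.002 -0.001 -0.   ] | shift in present axes [-105.8 -119.5 -104.9] | after turn [-105.8 -119.3 -105. ] per row/5 [-21.2 -23.9 -21. ]
```

>>> servo_tool(
  plan=[
    {"tx": -21,"ty": -24,"tz": -21,"rx": 0,"ry": 0,"rz": 0,"jaw": 1},
    {"tx": -21,"ty": -24,"tz": -21,"rx": 0,"ry": 0,"rz": 0,"jaw": 1},
    {"tx": -21,"ty": -24,"tz": -21,"rx": 0,"ry": 0,"rz": 0,"jaw": 1},
    {"tx": -21,"ty": -24,"tz": -21,"rx": 0,"ry": 0,"rz": 0,"jaw": 1},
    {"tx": -21,"ty": -24,"tz": -21,"rx": 0,"ry": 0,"rz": 0,"jaw": 1},
    {"tx": 0,"ty": 0,"tz": 0,"rx": 0,"ry": 0,"rz": 0,"jaw": 1},
    {"tx": 0,"ty": 0,"tz": 0,"rx": 0,"ry": 0,"rz": 0,"jaw": 1},
  ],
)

```text
clock: 16.62
position: [0.5093, -0.3999, 0.3015]
orientation: [0.677, 0.736, 0.0, -0.0]
ft_force: [0.2, -0.3, -2.5]
opening: 0.0621
finger_force: 39.4
```

```bash
sed -i 's/w2.png/w5.png/' v1.py; python3 v1.py
python3 - <<'E'
from h import *
for i in range(2):print(camera_model('wrist')['T_tool_cam'][:3,3])
E
python3 go.py .6235 -.308 .20 1.655 5
```

```text
16.625 [ 0.5093 -0.3999  0.3015] [ 0.0399  0.3937  0.7176  1.6181 -0.2712  1.2321  0.8939] yaw 1.6542179212704509 open 0.06208102705789042
plate [ 0.4925 -0.3183] 0.9607422368088866 0.94 [308.4, 122.1]
mat ((533.2083740234375, -292.22308349609375), (260.0871887207031, 229.3920135498047), 4.8113112449646) [381.3, 66.5] 0.7
[ 0.07227363 -0.0003228  -0.14216673]
[ 0.07227363 -0.0003228  -0.14216673]
16.77 dist mm 177 total turn [-0.001 -0.001  0.001] | shift in present axes [ 80.9 121.  100.6] | after turn [ 81.1 120.8 100.6] per row/5 [16.2 24.2 20.1]
```

View pics/w5.png

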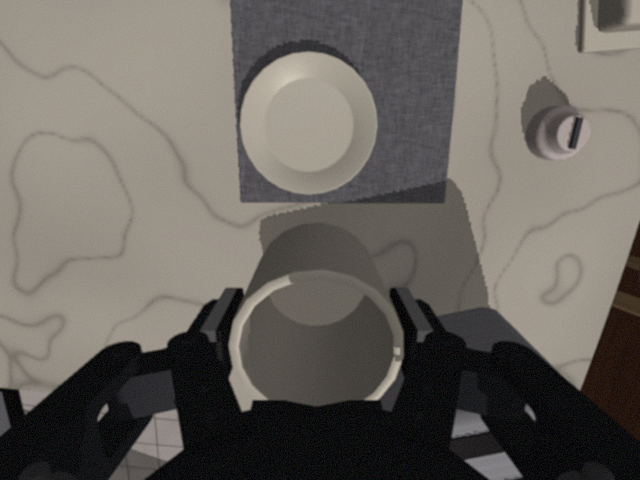

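The jar is held well, with its rim at (316,340). The plate at (308,122) fits to the same place as before, (0.4925, -0.3183). Placing the jar.

>>> servo_tool(
  plan=[
    {"tx": 0,"ty": 40,"tz": 20,"rx": 0,"ry": 0,"rz": 0,"jaw": 1},
    {"tx": 27,"ty": 40,"tz": 25,"rx": 0,"ry": 0,"rz": 0,"jaw": 1},
    {"tx": 27,"ty": 40,"tz": 25,"rx": 0,"ry": 0,"rz": 0,"jaw": 1},
    {"tx": 28,"ty": 0,"tz": 30,"rx": 0,"ry": 0,"rz": 0,"jaw": 1},
    {"tx": 0,"ty": 0,"tz": 50,"rx": 0,"ry": 0,"rz": 0,"jaw": 1},
    {"tx": 0,"ty": 0,"tz": 50,"rx": 0,"ry": 0,"rz": 0,"jaw": 1},
    {"tx": 0,"ty": 0,"tz": 0,"rx": 0,"ry": 0,"rz": 0,"jaw": 1},
    {"tx": 0,"ty": 0,"tz": 0,"rx": 0,"ry": 0,"rz": 0,"jaw": 1},
  ],
)

```text
clock: 17.77
position: [0.623, -0.3084, 0.1027]
orientation: [0.677, 0.736, -0.0, 0.001]
ft_force: [0.4, 0.2, -1.3]
opening: 0.0621
finger_force: 40.3
```

```bash
python3 go.py .623 -.3073 .0375 1.655 3
```

```text
17.77 dist mm 65 total turn [ 0.001  0.001 -0.   ] | shift in present axes [ 1.2  0.  65.2] | after turn [ 1.1  0.1 65.2] per row/3 [ 0.4  0.  21.7]
```

>>> servo_tool(
  plan=[
    {"tx": 1,"ty": 0,"tz": 30,"rx": 0,"ry": 0,"rz": 0,"jaw": 1},
    {"tx": 0,"ty": 0,"tz": 25,"rx": 0,"ry": 0,"rz": 0,"jaw": 1},
    {"tx": 0,"ty": 0,"tz": 8,"rx": 0,"ry": 0,"rz": 0,"jaw": 1},
    {"tx": 0,"ty": 0,"tz": 2,"rx": 0,"ry": 0,"rz": 0,"jaw": 1},
    {"tx": 0,"ty": 0,"tz": 0,"rx": 0,"ry": 0,"rz": 0,"jaw": 1},
    {"tx": 0,"ty": 0,"tz": 0,"rx": 0,"ry": 0,"rz": 0,"jaw": 1},
  ],
)

```text
clock: 18.52
position: [0.6227, -0.3072, 0.0371]
orientation: [0.677, 0.736, 0.0, 0.0]
ft_force: [0.9, -0.0, -2.2]
opening: 0.0619
finger_force: 40.3
```

>>> servo_tool(
  plan=[
    {"tx": 0,"ty": 0,"tz": 0.6,"rx": 0,"ry": 0,"rz": 0,"jaw": 1},
    {"tx": 0,"ty": 0,"tz": 0,"rx": 0,"ry": 0,"rz": 0,"jaw": 0.2},
    {"tx": 0,"ty": 0,"tz": 0,"rx": 0,"ry": 0,"rz": 0,"jaw": 0.1},
    {"tx": 0,"ty": 0,"tz": 0,"rx": 0,"ry": 0,"rz": 0,"jaw": 0},
    {"tx": 0,"ty": 0,"tz": 0,"rx": 0,"ry": 0,"rz": 0,"jaw": 0},
    {"tx": 0,"ty": 0,"tz": -20,"rx": 0,"ry": 0,"rz": 0,"jaw": 0},
    {"tx": 0,"ty": 0,"tz": -50,"rx": 0,"ry": 0,"rz": 0,"jaw": 0},
    {"tx": 0,"ty": 0,"tz": -55,"rx": 0,"ry": 0,"rz": 0,"jaw": 0},
    {"tx": 0,"ty": 0,"tz": -35,"rx": 0,"ry": 0,"rz": 0,"jaw": 0},
    {"tx": 0,"ty": 0,"tz": 0,"rx": 0,"ry": 0,"rz": 0,"jaw": 0},
    {"tx": 0,"ty": 0,"tz": 0,"rx": 0,"ry": 0,"rz": 0,"jaw": 0},
  ],
)

```text
clock: 19.9
position: [0.6221, -0.3067, 0.1958]
orientation: [0.677, 0.736, 0.0, -0.0]
ft_force: [0.6, -0.7, -1.0]
opening: 0.0853
finger_force: 0.0
```

```bash
python3 v3.py jar .003; python3 go.py .4379 .1046 .2 1.486 9
```

```text
19.9 [ 0.6221 -0.3067  0.1958] [-0.0761  0.56    0.6448  1.62   -0.3692  1.0866  0.7534] yaw 1.6547278396407659 open 0.08526740672098157
jar [ 0.6223 -0.3074] 0.96 0.79 [314.4, 231.8]
20.0 dist mm 451 total turn [-0.002 -0.     0.169] | shift in present axes [ 425.2 -148.8   -4.8] | after turn [ 394.2 -218.    -5.2] per row/9 [ 43.8 -24.2  -0.6]
```

>>> servo_tool(
  plan=[
    {"tx": 28,"ty": -10,"tz": 0,"rx": 0,"ry": 0,"rz": 0,"jaw": 0},
    {"tx": 50,"ty": -18,"tz": 0,"rx": 0,"ry": 0,"rz": 0,"jaw": 0},
    {"tx": 50,"ty": -18,"tz": 0,"rx": 0,"ry": 0,"rz": 0,"jaw": 0},
    {"tx": 50,"ty": -18,"tz": 0,"rx": 0,"ry": 0,"rz": 0,"jaw": 0},
    {"tx": 50,"ty": -18,"tz": 0,"rx": 0,"ry": 0,"rz": 0,"jaw": 0},
    {"tx": 50,"ty": -18,"tz": 0,"rx": 0,"ry": 0,"rz": 0,"jaw": 0},
    {"tx": 50,"ty": -18,"tz": 0,"rx": 0,"ry": 0,"rz": 0,"jaw": 0},
    {"tx": 50,"ty": -18,"tz": 0,"rx": 0,"ry": 0,"rz": 0,"jaw": 0},
    {"tx": 47,"ty": -13,"tz": 0,"rx": 0,"ry": 0,"rz": 0,"jaw": 0},
    {"tx": 0,"ty": 0,"tz": 30,"rx": 0,"ry": 0,"rz": 0,"jaw": 0},
    {"tx": 0,"ty": 0,"tz": 0,"rx": 0,"ry": 0,"rz": 0,"jaw": 0},
    {"tx": 0,"ty": 0,"tz": 0,"rx": 0,"ry": 0,"rz": 0,"jaw": 0},
  ],
)

```text
clock: 21.5
position: [0.4384, 0.1034, 0.1659]
orientation: [0.677, 0.736, -0.001, -0.0]
ft_force: [0.9, -0.3, 0.1]
opening: 0.0855
finger_force: 0.0
```

```bash
python3 v3.py lid .015 w6.png; python3 go.py .4379 .1056 .1 1.655 9
```

```text
21.5 [0.4384 0.1034 0.1659] [-0.9096  0.1462  0.59    2.1844 -0.1085  0.8393 -0.1694] yaw 1.6531951998335552 open 0.08554803350317511
lid [0.4378 0.1053] 0.93 0.57 [316.4, 223.5]
21.6 dist mm 66 total turn [ 0.    -0.    -0.002] | shift in present axes [ 2.1 -0.7 66.2] | after turn [ 2.1 -0.6 66.2] per row/9 [ 0.2 -0.1  7.4]
```

>>> servo_tool(
  plan=[
    {"tx": 2,"ty": -0.7,"tz": 50,"rx": 0,"ry": 0,"rz": 0,"jaw": 0},
    {"tx": 0,"ty": 0,"tz": 50,"rx": 0,"ry": 0,"rz": 0,"jaw": 0.2},
    {"tx": 0,"ty": 0,"tz": 30,"rx": 0,"ry": 0,"rz": 0,"jaw": 0.3},
    {"tx": 0,"ty": 0,"tz": 4,"rx": 0,"ry": 0,"rz": 0,"jaw": 0.4},
    {"tx": 0,"ty": 0,"tz": 0,"rx": 0,"ry": 0,"rz": 0,"jaw": 0.5},
    {"tx": 0,"ty": 0,"tz": 0,"rx": 0,"ry": 0,"rz": 0,"jaw": 0.6},
    {"tx": 0,"ty": 0,"tz": 0,"rx": 0,"ry": 0,"rz": 0,"jaw": 0.7},
    {"tx": 0,"ty": 0,"tz": 0,"rx": 0,"ry": 0,"rz": 0,"jaw": 1},
    {"tx": 0,"ty": 0,"tz": 0,"rx": 0,"ry": 0,"rz": 0,"jaw": 1},
    {"tx": 0,"ty": 0,"tz": 0,"rx": 0,"ry": 0,"rz": 0,"jaw": 1},
    {"tx": 0,"ty": 0,"tz": 0,"rx": 0,"ry": 0,"rz": 0,"jaw": 1},
  ],
  grip_force=30,
)

```text
clock: 22.98
position: [0.4377, 0.1064, 0.0324]
orientation: [0.677, 0.736, 0.001, -0.0]
ft_force: [-3.9, -0.5, 16.3]
opening: 0.0212
finger_force: 28.7
```

>>> servo_tool(
  plan=[
    {"tx": 0,"ty": 0,"tz": -10,"rx": 0,"ry": 0,"rz": 0,"jaw": 1},
    {"tx": 0,"ty": 0,"tz": -40,"rx": 0,"ry": 0,"rz": 0,"jaw": 1},
    {"tx": 0,"ty": 0,"tz": -50,"rx": 0,"ry": 0,"rz": 0,"jaw": 1},
    {"tx": 0,"ty": 0,"tz": -50,"rx": 0,"ry": 0,"rz": 0,"jaw": 1},
    {"tx": 0,"ty": 0,"tz": 0,"rx": 0,"ry": 0,"rz": 0,"jaw": 1},
    {"tx": 0,"ty": 0,"tz": 0,"rx": 0,"ry": 0,"rz": 0,"jaw": 1},
  ],
)

```text
clock: 23.72
position: [0.437, 0.1062, 0.1816]
orientation: [0.677, 0.736, 0.0, -0.0]
ft_force: [-0.1, -0.2, -0.3]
opening: 0.021
finger_force: 29.7
```

```bash
python3 v3.py lid .164 w7.png; python3 go.py .6223 -.3074 .18 1.655 10; cat /dev/null; python3 -c "
import cv2;a=cv2.imread('pics/w7.png');cv2.imwrite('pics/w7c.png',a[180:480,120:520])"
```

```text
23.725 [0.437  0.1062 0.1816] [-0.9728  0.1185  0.6452  2.1728 -0.0937  0.8761 -0.1866] yaw 1.655073645104178 open 0.02097292723016316
lid [0.4362 0.1098] 0.62 0.8 [314.8, 278.1]
23.82 dist mm 453 total turn [-0.002  0.001 -0.   ] | shift in present axes [-427.3  150.4    0.8] | after turn [-427.3  150.2    0.8] per row/10 [-42.7  15.    0.1]
```

View pics/w7c.png

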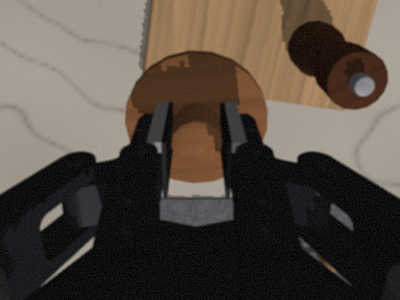

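The lid is held by its knob, with the disc level around crop (197,115). Carrying it to the jar.

>>> servo_tool(
  plan=[
    {"tx": -25,"ty": 10,"tz": 0,"rx": 0,"ry": 0,"rz": 0,"jaw": 1},
    {"tx": -46,"ty": 16,"tz": 0,"rx": 0,"ry": 0,"rz": 0,"jaw": 1},
    {"tx": -46,"ty": 16,"tz": 0,"rx": 0,"ry": 0,"rz": 0,"jaw": 1},
    {"tx": -46,"ty": 16,"tz": 0,"rx": 0,"ry": 0,"rz": 0,"jaw": 1},
    {"tx": -46,"ty": 16,"tz": 0,"rx": 0,"ry": 0,"rz": 0,"jaw": 1},
    {"tx": -46,"ty": 16,"tz": 0,"rx": 0,"ry": 0,"rz": 0,"jaw": 1},
    {"tx": -46,"ty": 16,"tz": 0,"rx": 0,"ry": 0,"rz": 0,"jaw": 1},
    {"tx": -46,"ty": 16,"tz": 0,"rx": 0,"ry": 0,"rz": 0,"jaw": 1},
    {"tx": -46,"ty": 16,"tz": 0,"rx": 0,"ry": 0,"rz": 0,"jaw": 1},
    {"tx": -34,"ty": 12,"tz": 0,"rx": 0,"ry": 0,"rz": 0,"jaw": 1},
    {"tx": 0,"ty": 0,"tz": 0,"rx": 0,"ry": 0,"rz": 0,"jaw": 1},
    {"tx": 0,"ty": 0,"tz": 0,"rx": 0,"ry": 0,"rz": 0,"jaw": 1},
  ],
)

```text
clock: 25.32
position: [0.6218, -0.3066, 0.1799]
orientation: [0.677, 0.736, -0.001, -0.001]
ft_force: [-0.5, 0.6, -0.5]
opening: 0.0204
finger_force: 29.7
```

```bash
python3 go.py .6223 -.3064 .0824 1.655 10
```

```text
25.32 dist mm 98 total turn [-0.003 -0.001 -0.001] | shift in present axes [ 0.1  0.8 97.5] | after turn [ 0.2  0.5 97.5] per row/10 [0.  0.1 9.8]
```

>>> servo_tool(
  plan=[
    {"tx": 0,"ty": 0.5,"tz": 40,"rx": -0.002,"ry": 0,"rz": 0,"jaw": 1},
    {"tx": 0,"ty": 0,"tz": 30,"rx": 0,"ry": 0,"rz": 0,"jaw": 1},
    {"tx": 0,"ty": 0,"tz": 10,"rx": 0,"ry": 0,"rz": 0,"jaw": 1},
    {"tx": 0,"ty": 0,"tz": 8,"rx": 0,"ry": 0,"rz": 0,"jaw": 1},
    {"tx": 0,"ty": 0,"tz": 5,"rx": 0,"ry": 0,"rz": 0,"jaw": 1},
    {"tx": 0,"ty": 0,"tz": 3,"rx": 0,"ry": 0,"rz": 0,"jaw": 1},
    {"tx": 0,"ty": 0,"tz": 0,"rx": 0,"ry": 0,"rz": 0,"jaw": 1},
    {"tx": 0,"ty": 0,"tz": 0,"rx": 0,"ry": 0,"rz": 0,"jaw": 1},
  ],
)

```text
clock: 26.32
position: [0.6232, -0.307, 0.0858]
orientation: [0.677, 0.736, 0.001, 0.001]
ft_force: [0.0, -0.2, -0.9]
opening: 0.0206
finger_force: 29.7
```

>>> servo_tool(
  plan=[
    {"tx": 0,"ty": 0,"tz": 1.5,"rx": 0,"ry": 0,"rz": 0,"jaw": 1},
    {"tx": 0,"ty": 0,"tz": 1,"rx": 0,"ry": 0,"rz": 0,"jaw": 1},
    {"tx": 0,"ty": 0,"tz": 0,"rx": 0,"ry": 0,"rz": 0,"jaw": 1},
    {"tx": 0,"ty": 0,"tz": 0,"rx": 0,"ry": 0,"rz": 0,"jaw": 1},
  ],
)

```text
clock: 26.82
position: [0.6231, -0.3069, 0.083]
orientation: [0.677, 0.736, 0.001, 0.001]
ft_force: [0.3, 0.4, -0.0]
opening: 0.0204
finger_force: 29.7
```

>>> servo_tool(
  plan=[
    {"tx": 0,"ty": 0,"tz": 0.7,"rx": 0,"ry": 0,"rz": 0,"jaw": 1},
    {"tx": 0,"ty": 0,"tz": 0.5,"rx": 0,"ry": 0,"rz": 0,"jaw": 1},
    {"tx": 0,"ty": 0,"tz": 0,"rx": 0,"ry": 0,"rz": 0,"jaw": 1},
    {"tx": 0,"ty": 0,"tz": 0,"rx": 0,"ry": 0,"rz": 0,"jaw": 1},
  ],
)

```text
clock: 27.32
position: [0.6233, -0.307, 0.0826]
orientation: [0.677, 0.736, 0.001, 0.001]
ft_force: [-2.6, 1.8, 10.4]
opening: 0.0206
finger_force: 30.7
```

Contact came at the seated height, so I'll release and back off.

>>> servo_tool(
  plan=[
    {"tx": 0,"ty": 0,"tz": -0.5,"rx": 0,"ry": 0,"rz": 0,"jaw": 1},
    {"tx": 0,"ty": 0,"tz": 0,"rx": 0,"ry": 0,"rz": 0,"jaw": 0.6},
    {"tx": 0,"ty": 0,"tz": 0,"rx": 0,"ry": 0,"rz": 0,"jaw": 0.5},
    {"tx": 0,"ty": 0,"tz": 0,"rx": 0,"ry": 0,"rz": 0,"jaw": 0.4},
    {"tx": 0,"ty": 0,"tz": -10,"rx": 0,"ry": 0,"rz": 0,"jaw": 0.2},
    {"tx": 0,"ty": 0,"tz": -40,"rx": 0,"ry": 0,"rz": 0,"jaw": 0},
    {"tx": 0,"ty": 0,"tz": -40,"rx": 0,"ry": 0,"rz": 0,"jaw": 0},
    {"tx": 0,"ty": 0,"tz": -40,"rx": 0,"ry": 0,"rz": 0,"jaw": 0},
    {"tx": 0,"ty": 0,"tz": 0,"rx": 0,"ry": 0,"rz": 0,"jaw": 0},
    {"tx": 0,"ty": 0,"tz": 0,"rx": 0,"ry": 0,"rz": 0,"jaw": 0},
  ],
)

```text
clock: 28.58
position: [0.6227, -0.3067, 0.2123]
orientation: [0.677, 0.736, 0.001, 0.0]
ft_force: [0.0, -0.3, -0.8]
opening: 0.0852
finger_force: 0.0
```

```bash
python3 v3.py lid .065 w8.png; python3 v3.py jar .003; python3 go.py .450 .2110 .2 1.655 11;python3 -c "
import cv2;a=cv2.imread('pics/w8.png');cv2.imwrite('pics/w8c.png',a[60:360,120:520])"
```

```text
28.575 [ 0.6227 -0.3067  0.2123] [-0.1151  0.5606  0.7081  1.6065 -0.3955  1.1209  0.7752] yaw 1.6546117030639742 open 0.08518256821906567
lid [ 0.6229 -0.308 ] 0.94 0.61 [317.4, 226.2]
lid [ 0.5146 -0.3008] 0.27 0.22 [182.7, 210.0]
28.675 [ 0.6225 -0.3066  0.2114] [-0.1149  0.5616  0.7077  1.607  -0.3956  1.1208  0.7753] yaw 1.654606582815484 open 0.08565295969784845
jar [ 0.6187 -0.2763] 0.08 0.82 [314.8, 187.8]
28.77 dist mm 546 total turn [ 0.    -0.001 -0.   ] | shift in present axes [ 530.3 -128.6   11.6] | after turn [ 530.3 -128.3   11.4] per row/11 [ 48.2 -11.7   1. ]
```

View pics/w8c.png

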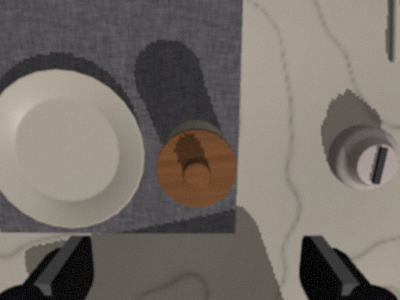

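The lid sits centred and level on the jar at crop (196,167). Egg cup next.

>>> servo_tool(
  plan=[
    {"tx": 30,"ty": -8,"tz": 0,"rx": 0,"ry": 0,"rz": 0,"jaw": 0},
    {"tx": 52,"ty": -12,"tz": 0,"rx": 0,"ry": 0,"rz": 0,"jaw": 0},
    {"tx": 56,"ty": -13,"tz": 0,"rx": 0,"ry": 0,"rz": 0,"jaw": 0},
    {"tx": 56,"ty": -13,"tz": 0,"rx": 0,"ry": 0,"rz": 0,"jaw": 0},
    {"tx": 56,"ty": -13,"tz": 0,"rx": 0,"ry": 0,"rz": 0,"jaw": 0},
    {"tx": 56,"ty": -13,"tz": 0,"rx": 0,"ry": 0,"rz": 0,"jaw": 0},
    {"tx": 56,"ty": -13,"tz": 0,"rx": 0,"ry": 0,"rz": 0,"jaw": 0},
    {"tx": 56,"ty": -13,"tz": 0,"rx": 0,"ry": 0,"rz": 0,"jaw": 0},
    {"tx": 56,"ty": -14,"tz": 0,"rx": 0,"ry": 0,"rz": 0,"jaw": 0},
    {"tx": 56,"ty": -16,"tz": 25,"rx": 0,"ry": 0,"rz": 0,"jaw": 0},
    {"tx": 0,"ty": 0,"tz": 25,"rx": 0,"ry": 0,"rz": 0,"jaw": 0},
    {"tx": 0,"ty": 0,"tz": 0,"rx": 0,"ry": 0,"rz": 0,"jaw": 0},
  ],
)

```text
clock: 30.28
position: [0.4502, 0.2093, 0.161]
orientation: [0.677, 0.736, -0.001, 0.001]
ft_force: [-0.5, -0.8, 0.9]
opening: 0.0851
finger_force: 0.0
```

>>> servo_tool(
  plan=[
    {"tx": 0,"ty": 0,"tz": 0,"rx": 0,"ry": 0,"rz": 0,"jaw": 0},
  ],
)

```text
clock: 30.4
position: [0.4519, 0.209, 0.163]
orientation: [0.677, 0.736, 0.001, 0.001]
ft_force: [0.5, 0.1, 0.1]
opening: 0.0853
finger_force: 0.0
```

```bash
python3 v3.py egg_cup .015; python3 go.py .450 .2120 .045 1.655 3
```

```text
30.4 [0.4519 0.209  0.163 ] [-1.1049  0.2483  0.6306  2.0945 -0.1924  0.8526 -0.2796] yaw 1.653039363905865 open 0.08532129286110782
egg_cup [0.4497 0.2132] 0.93 0.84 [314.9, 233.9]
30.5 dist mm 118 total turn [ 0.003 -0.001 -0.002] | shift in present axes [  2.8  -2.2 118.3] | after turn [  2.9  -1.9 118.3] per row/3 [ 1.  -0.6 39.4]
```

>>> servo_tool(
  plan=[
    {"tx": 3.5,"ty": -2,"tz": 45,"rx": 0.003,"ry": 0,"rz": 0,"jaw": 0},
    {"tx": 0,"ty": 0,"tz": 45,"rx": 0,"ry": 0,"rz": 0,"jaw": 0.1},
    {"tx": 0,"ty": 0,"tz": 30,"rx": 0,"ry": 0,"rz": 0,"jaw": 0.2},
    {"tx": 0,"ty": 0,"tz": 0,"rx": 0,"ry": 0,"rz": 0,"jaw": 0.2},
    {"tx": 0,"ty": 0,"tz": 0,"rx": 0,"ry": 0,"rz": 0,"jaw": 0.3},
    {"tx": 0,"ty": 0,"tz": 0,"rx": 0,"ry": 0,"rz": 0,"jaw": 0.4},
    {"tx": 0,"ty": 0,"tz": 0,"rx": 0,"ry": 0,"rz": 0,"jaw": 0.6},
    {"tx": 0,"ty": 0,"tz": 0,"rx": 0,"ry": 0,"rz": 0,"jaw": 1},
    {"tx": 0,"ty": 0,"tz": 0,"rx": 0,"ry": 0,"rz": 0,"jaw": 1},
    {"tx": 0,"ty": 0,"tz": 0,"rx": 0,"ry": 0,"rz": 0,"jaw": 1},
  ],
  grip_force=30,
)

```text
clock: 31.75
position: [0.4499, 0.2137, 0.0439]
orientation: [0.677, 0.736, 0.001, -0.0]
ft_force: [-0.5, -0.6, 14.1]
opening: 0.0476
finger_force: 28.6
```

>>> servo_tool(
  plan=[
    {"tx": 0,"ty": 0,"tz": -10,"rx": 0,"ry": 0,"rz": 0,"jaw": 1},
    {"tx": 0,"ty": 0,"tz": -30,"rx": 0,"ry": 0,"rz": 0,"jaw": 1},
    {"tx": 0,"ty": 0,"tz": -50,"rx": 0,"ry": 0,"rz": 0,"jaw": 1},
    {"tx": 0,"ty": 0,"tz": -50,"rx": 0,"ry": 0,"rz": 0,"jaw": 1},
    {"tx": 0,"ty": 0,"tz": 0,"rx": 0,"ry": 0,"rz": 0,"jaw": 1},
    {"tx": 0,"ty": 0,"tz": 0,"rx": 0,"ry": 0,"rz": 0,"jaw": 1},
  ],
)

```text
clock: 32.5
position: [0.4489, 0.2133, 0.1827]
orientation: [0.677, 0.736, -0.0, -0.001]
ft_force: [-0.4, 0.4, -2.2]
opening: 0.0477
finger_force: 31.3
```

```bash
python3 v3.py egg_cup .155 w9.png; python3 go.py .4925 -.3183 .18 1.655 10
```

```text
32.5 [0.4489 0.2133 0.1827] [-1.1501  0.2198  0.6661  2.0775 -0.1748  0.8984 -0.3019] yaw 1.6550330052484197 open 0.047741061522556826
egg_cup [0.4484 0.2139] 0.92 0.89 [318.4, 326.1]
32.6 dist mm 533 total turn [-0.002  0.001 -0.   ] | shift in present axes [-533.    -0.8    2.2] | after turn [-533.    -0.9    1.8] per row/10 [-53.3  -0.1   0.2]
```

View pics/w9.png

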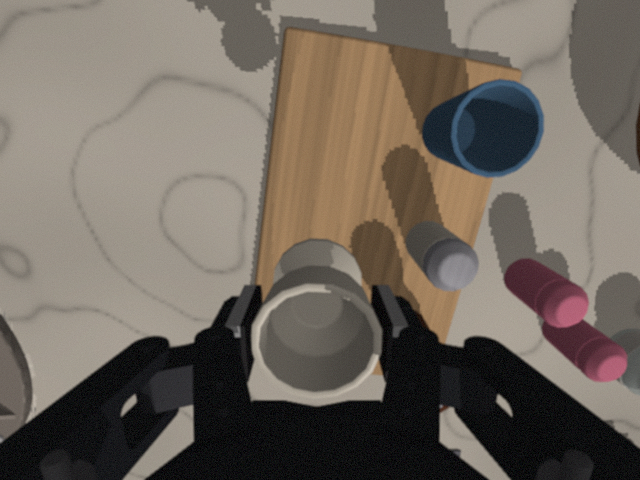

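The egg cup hangs upright in the jaws at (316,335); salt (450,260) and beaker are undisturbed. On to the plate.

>>> servo_tool(
  plan=[
    {"tx": -30,"ty": 0,"tz": 0,"rx": 0,"ry": 0,"rz": 0,"jaw": 1},
    {"tx": -52,"ty": 0,"tz": 0,"rx": 0,"ry": 0,"rz": 0,"jaw": 1},
    {"tx": -56,"ty": 0,"tz": 0,"rx": 0,"ry": 0,"rz": 0,"jaw": 1},
    {"tx": -56,"ty": 0,"tz": 0,"rx": 0,"ry": 0,"rz": 0,"jaw": 1},
    {"tx": -56,"ty": 0,"tz": 0,"rx": 0,"ry": 0,"rz": 0,"jaw": 1},
    {"tx": -56,"ty": 0,"tz": 0,"rx": 0,"ry": 0,"rz": 0,"jaw": 1},
    {"tx": -56,"ty": 0,"tz": 0,"rx": 0,"ry": 0,"rz": 0,"jaw": 1},
    {"tx": -56,"ty": 0,"tz": 0,"rx": 0,"ry": 0,"rz": 0,"jaw": 1},
    {"tx": -56,"ty": 0,"tz": 0,"rx": 0,"ry": 0,"rz": 0,"jaw": 1},
    {"tx": -56,"ty": 0,"tz": 0,"rx": 0,"ry": 0,"rz": 0,"jaw": 1},
    {"tx": 0,"ty": 0,"tz": 50,"rx": 0,"ry": 0,"rz": 0,"jaw": 1},
    {"tx": 0,"ty": 0,"tz": 50,"rx": 0,"ry": 0,"rz": 0,"jaw": 1},
  ],
)

```text
clock: 34.1
position: [0.4926, -0.3159, 0.08]
orientation: [0.677, 0.736, -0.001, -0.001]
ft_force: [1.1, 0.8, -1.3]
opening: 0.0475
finger_force: 31.3
```

>>> servo_tool(
  plan=[
    {"tx": 0,"ty": 0,"tz": 0,"rx": 0,"ry": 0,"rz": 0,"jaw": 1},
    {"tx": 0,"ty": 0,"tz": 0,"rx": 0,"ry": 0,"rz": 0,"jaw": 1},
  ],
)

```text
clock: 34.35
position: [0.4936, -0.3157, 0.0835]
orientation: [0.677, 0.736, -0.001, -0.0]
ft_force: [0.4, -0.4, -1.4]
opening: 0.0478
finger_force: 31.7
```

```bash
python3 go.py .4925 -.3183 .0385 1.655 3
```

```text
34.35 dist mm 45 total turn [-0.001  0.001 -0.001] | shift in present axes [-2.5 -1.2 45. ] | after turn [-2.6 -1.3 45. ] per row/3 [-0.9 -0.4 15. ]
```

>>> servo_tool(
  plan=[
    {"tx": -2.5,"ty": -1.2,"tz": 25,"rx": 0,"ry": 0,"rz": 0,"jaw": 1},
    {"tx": 0,"ty": 0,"tz": 14,"rx": 0,"ry": 0,"rz": 0,"jaw": 1},
    {"tx": 0,"ty": 0,"tz": 4,"rx": 0,"ry": 0,"rz": 0,"jaw": 1},
    {"tx": 0,"ty": 0,"tz": 1.5,"rx": 0,"ry": 0,"rz": 0,"jaw": 1},
    {"tx": 0,"ty": 0,"tz": 0,"rx": 0,"ry": 0,"rz": 0,"jaw": 1},
    {"tx": 0,"ty": 0,"tz": 0,"rx": 0,"ry": 0,"rz": 0,"jaw": 1},
  ],
)

```text
clock: 35.1
position: [0.4926, -0.3177, 0.0383]
orientation: [0.677, 0.736, -0.0, -0.0]
ft_force: [-0.4, -0.3, -1.1]
opening: 0.0474
finger_force: 31.7
```

Just above contact; lowering the last bit and releasing.

>>> servo_tool(
  plan=[
    {"tx": 0,"ty": 0,"tz": 0.7,"rx": 0,"ry": 0,"rz": 0,"jaw": 1},
    {"tx": 0,"ty": 0,"tz": 0,"rx": 0,"ry": 0,"rz": 0,"jaw": 1},
    {"tx": 0,"ty": 0,"tz": 0,"rx": 0,"ry": 0,"rz": 0,"jaw": 0.35},
    {"tx": 0,"ty": 0,"tz": 0,"rx": 0,"ry": 0,"rz": 0,"jaw": 0.25},
    {"tx": 0,"ty": 0,"tz": 0,"rx": 0,"ry": 0,"rz": 0,"jaw": 0.15},
    {"tx": 0,"ty": 0,"tz": -15,"rx": 0,"ry": 0,"rz": 0,"jaw": 0.1},
    {"tx": 0,"ty": 0,"tz": -40,"rx": 0,"ry": 0,"rz": 0,"jaw": 0},
    {"tx": 0,"ty": 0,"tz": -55,"rx": 0,"ry": 0,"rz": 0,"jaw": 0},
    {"tx": 0,"ty": 0,"tz": -55,"rx": 0,"ry": 0,"rz": 0,"jaw": 0},
    {"tx": 0,"ty": 0,"tz": 0,"rx": 0,"ry": 0,"rz": 0,"jaw": 0},
    {"tx": 0,"ty": 0,"tz": 0,"rx": 0,"ry": 0,"rz": 0,"jaw": 0},
  ],
)

```text
clock: 36.48
position: [0.4925, -0.3173, 0.2026]
orientation: [0.677, 0.736, -0.0, -0.0]
ft_force: [-0.8, 0.3, -0.3]
opening: 0.0855
finger_force: 0.0
```

```bash
python3 v3.py egg_cup .009; python3 v3.py plate .003;python3 go.py .5508 .2030 .2 1.655 10
```

```text
36.475 [ 0.4925 -0.3173  0.2026] [-0.1847  0.4102  0.839   1.8747 -0.3566  1.0144  0.8895] yaw 1.6547471081696947 open 0.08545821658612009
egg_cup [ 0.493  -0.3184] 0.93 0.65 [317.7, 224.1]
36.575 [ 0.4921 -0.3172  0.2015] [-0.184   0.4119  0.8382  1.8753 -0.3568  1.0141  0.8897] yaw 1.6546140599629742 open 0.08563200542423817
plate [ 0.4922 -0.3164] 0.82 0.94 [310.6, 190.1]
plate [ 0.6528 -0.3248] 0.26 0.46 [479.8, 229.1]
36.67 dist mm 524 total turn [-0.003 -0.001 -0.001] | shift in present axes [513.7 101.9   1.4] | after turn [513.6 102.2   1.4] per row/10 [51.4 10.2  0.1]
```

>>> servo_tool(
  plan=[
    {"tx": 30,"ty": 6,"tz": 0,"rx": 0,"ry": 0,"rz": 0,"jaw": 0},
    {"tx": 51,"ty": 10,"tz": 0,"rx": 0,"ry": 0,"rz": 0,"jaw": 0},
    {"tx": 54,"ty": 11,"tz": 0,"rx": 0,"ry": 0,"rz": 0,"jaw": 0},
    {"tx": 54,"ty": 11,"tz": 0,"rx": 0,"ry": 0,"rz": 0,"jaw": 0},
    {"tx": 54,"ty": 11,"tz": 0,"rx": 0,"ry": 0,"rz": 0,"jaw": 0},
    {"tx": 54,"ty": 11,"tz": 0,"rx": 0,"ry": 0,"rz": 0,"jaw": 0},
    {"tx": 54,"ty": 11,"tz": 0,"rx": 0,"ry": 0,"rz": 0,"jaw": 0},
    {"tx": 54,"ty": 11,"tz": 0,"rx": 0,"ry": 0,"rz": 0,"jaw": 0},
    {"tx": 54,"ty": 11,"tz": 0,"rx": 0,"ry": 0,"rz": 0,"jaw": 0},
    {"tx": 54,"ty": 9,"tz": 0,"rx": 0,"ry": 0,"rz": 0,"jaw": 0},
    {"tx": 0,"ty": 0,"tz": 10,"rx": 0,"ry": 0,"rz": 0,"jaw": 0},
    {"tx": 0,"ty": 0,"tz": 0,"rx": 0,"ry": 0,"rz": 0,"jaw": 0},
  ],
)

```text
clock: 38.17
position: [0.5507, 0.2013, 0.1908]
orientation: [0.677, 0.736, -0.002, -0.0]
ft_force: [0.2, -0.2, 0.0]
opening: 0.085
finger_force: 0.0
```

>>> servo_tool(
  plan=[
    {"tx": 0,"ty": 0,"tz": 0,"rx": 0,"ry": 0,"rz": 0,"jaw": 0},
  ],
)

```text
clock: 38.3
position: [0.5514, 0.2006, 0.1921]
orientation: [0.678, 0.735, -0.001, -0.0]
ft_force: [0.6, 0.6, 0.1]
opening: 0.0851
finger_force: 0.0
```

```bash
python3 v3.py salt .015; python3 go.py .5508 .2032 .048 1.655 3
```

```text
38.3 [0.5514 0.2006 0.1921] [-1.0401  0.4008  0.7481  1.8792 -0.3234  0.9878 -0.0683] yaw 1.652536304781042 open 0.0851327119932368
salt [0.7087 0.1293] 0.56 0.81 [486.2, 318.6]
salt [0.6533 0.1745] 0.83 0.75 [436.7, 264.6]
38.4 dist mm 144 total turn [-0.001 -0.    -0.002] | shift in present axes [  2.2  -0.4 144.4] | after turn [  2.3  -0.5 144.4] per row/3 [ 0.8 -0.2 48.1]
```

Run:
```python
from v import *
def mt_of(p,yaw):
    m=camera_model('wrist');T=np.eye(4);T[:3,:3]=[[np.cos(yaw),np.sin(yaw),0],[np.sin(yaw),-np.cos(yaw),0],[0,0,-1]];T[:3,3]=p;return m,T@np.array(m['T_tool_cam'])
a=mt_of([.4906,.1392,.3001],1.480);print('w4 cap',at_z('wrist',(371,139),.088,a))
a=mt_of([.4489,.2133,.1827],1.655);print('w9 cap',at_z('wrist',(452,264),.088,a))
mt=camT('wrist');im=save('wrist','w10.png')
for q in recognise('salt','wrist'):print(q)
# white/grey body near expected spot
q=proj('wrist',[.5508,.2032,.088],mt);print('expected cap px',q)
for L in silhouettes('salt','wrist'):
    p,i=fit('salt','wrist',.015,L['region'],mt);print(p,i,L['centre'])
x,y=q.astype(int);cv2.imwrite('pics/w10c.png',cv2.resize(im[max(0,y-110):y+110,x-130:x+130,::-1],None,fx=2,fy=2))
print('origin',x-130,max(0,y-110))
```

```text
38.4 [0.5515 0.201  0.1924] [-1.0402  0.4003  0.7478  1.8789 -0.3236  0.9878 -0.0683] yaw 1.6528499788742053 open 0.0854471266197226
w4 cap [0.5492 0.2027 0.088 ]
w9 cap [0.5472 0.2048 0.088 ]
{'centre': [318.5, 231.2], 'confidence': 0.96}
{'centre': [435.0, 265.1], 'confidence': 0.89}
{'centre': [488.5, 316.6], 'confidence': 0.88}
expected cap px [316.3989 234.9039]
[0.6531 0.1745] 0.7881873727087576 [435.4, 268.1]
[0.5507 0.2005] 0.9162903786036818 [316.6, 231.3]
[0.7088 0.1295] 0.5188113413304253 [487.6, 319.7]
origin 186 124
```

View pics/w10c.png

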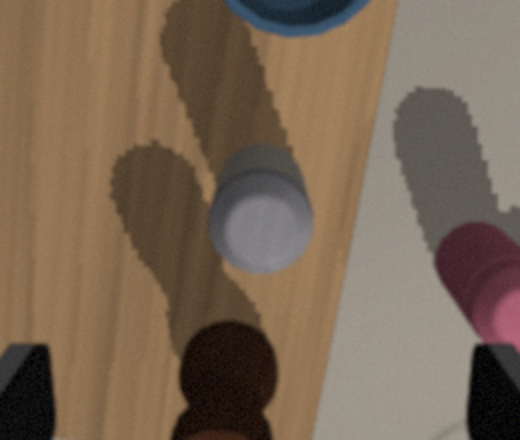

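The crop shows the steel-capped salt at (260,222), exactly between the jaws, with the mill below it and the pink one to the right. Gripping it.

>>> servo_tool(
  plan=[
    {"tx": 1.5,"ty": 0,"tz": 50,"rx": 0,"ry": 0,"rz": 0,"jaw": 0},
    {"tx": 0,"ty": 0,"tz": 50,"rx": 0,"ry": 0,"rz": 0,"jaw": 0},
    {"tx": 0,"ty": 0,"tz": 40,"rx": 0,"ry": 0,"rz": 0,"jaw": 0.1},
    {"tx": 0,"ty": 0,"tz": 10,"rx": 0,"ry": 0,"rz": 0,"jaw": 0.2},
    {"tx": 0,"ty": 0,"tz": 0,"rx": 0,"ry": 0,"rz": 0,"jaw": 0.3},
    {"tx": 0,"ty": 0,"tz": 0,"rx": 0,"ry": 0,"rz": 0,"jaw": 0.4},
    {"tx": 0,"ty": 0,"tz": 0,"rx": 0,"ry": 0,"rz": 0,"jaw": 0.5},
    {"tx": 0,"ty": 0,"tz": 0,"rx": 0,"ry": 0,"rz": 0,"jaw": 0.7},
    {"tx": 0,"ty": 0,"tz": 0,"rx": 0,"ry": 0,"rz": 0,"jaw": 1},
    {"tx": 0,"ty": 0,"tz": 0,"rx": 0,"ry": 0,"rz": 0,"jaw": 1},
    {"tx": 0,"ty": 0,"tz": 0,"rx": 0,"ry": 0,"rz": 0,"jaw": 1},
  ],
  grip_force=35,
)

```text
clock: 39.92
position: [0.5515, 0.2041, 0.0433]
orientation: [0.677, 0.736, 0.0, -0.0]
ft_force: [-3.3, -0.4, 11.4]
opening: 0.0394
finger_force: 33.8
```

>>> servo_tool(
  plan=[
    {"tx": 0,"ty": 0,"tz": -10,"rx": 0,"ry": 0,"rz": 0,"jaw": 1},
    {"tx": 0,"ty": 0,"tz": -40,"rx": 0,"ry": 0,"rz": 0,"jaw": 1},
    {"tx": 0,"ty": 0,"tz": -50,"rx": 0,"ry": 0,"rz": 0,"jaw": 1},
    {"tx": 0,"ty": 0,"tz": -50,"rx": 0,"ry": 0,"rz": 0,"jaw": 1},
    {"tx": 0,"ty": 0,"tz": -10,"rx": 0,"ry": 0,"rz": 0,"jaw": 1},
    {"tx": 0,"ty": 0,"tz": 0,"rx": 0,"ry": 0,"rz": 0,"jaw": 1},
  ],
)

```text
clock: 40.67
position: [0.5512, 0.2039, 0.2026]
orientation: [0.677, 0.736, 0.0, -0.001]
ft_force: [-0.3, -0.4, -1.2]
opening: 0.0389
finger_force: 35.6
```

```bash
python3 v.py; python3 go.py .4824 -.1987 .20 1.655 8
```

```text
40.675 [0.5512 0.2039 0.2026] [-1.0579  0.3913  0.7641  1.8688 -0.3188  1.0072 -0.0742] yaw 1.6549545718660992 open 0.03891928633896169
40.67 dist mm 408 total turn [-0.    -0.001 -0.   ] | shift in present axes [-395.4 -102.4    2.2] | after turn [-395.4 -102.4    2.6] per row/8 [-49.4 -12.8   0.3]
```

>>> servo_tool(
  plan=[
    {"tx": -30,"ty": -8,"tz": 0,"rx": 0,"ry": 0,"rz": 0,"jaw": 1},
    {"tx": -52,"ty": -13,"tz": 0,"rx": 0,"ry": 0,"rz": 0,"jaw": 1},
    {"tx": -53,"ty": -14,"tz": 0,"rx": 0,"ry": 0,"rz": 0,"jaw": 1},
    {"tx": -53,"ty": -14,"tz": 0,"rx": 0,"ry": 0,"rz": 0,"jaw": 1},
    {"tx": -53,"ty": -14,"tz": 0,"rx": 0,"ry": 0,"rz": 0,"jaw": 1},
    {"tx": -53,"ty": -14,"tz": 0,"rx": 0,"ry": 0,"rz": 0,"jaw": 1},
    {"tx": -53,"ty": -14,"tz": 0,"rx": 0,"ry": 0,"rz": 0,"jaw": 1},
    {"tx": -48,"ty": -11,"tz": 0,"rx": 0,"ry": 0,"rz": 0,"jaw": 1},
    {"tx": 0,"ty": 0,"tz": 50,"rx": 0,"ry": 0,"rz": 0,"jaw": 1},
    {"tx": 0,"ty": 0,"tz": 50,"rx": 0,"ry": 0,"rz": 0,"jaw": 1},
    {"tx": 0,"ty": 0,"tz": 30,"rx": 0,"ry": 0,"rz": 0,"jaw": 1},
    {"tx": 0,"ty": 0,"tz": 0,"rx": 0,"ry": 0,"rz": 0,"jaw": 1},
  ],
)

```text
clock: 42.18
position: [0.4795, -0.199, 0.0699]
orientation: [0.677, 0.736, -0.002, -0.003]
ft_force: [0.1, 0.4, -1.1]
opening: 0.0384
finger_force: 35.7
```

>>> servo_tool(
  plan=[
    {"tx": 0,"ty": 0,"tz": 0,"rx": 0,"ry": 0,"rz": 0,"jaw": 1},
  ],
)

```text
clock: 42.3
position: [0.4822, -0.1993, 0.0729]
orientation: [0.677, 0.736, -0.001, -0.0]
ft_force: [0.1, -0.1, -0.3]
opening: 0.039
finger_force: 35.7
```

```bash
python3 go.py .4824 -.1987 .0318 1.655 3
```

```text
42.3 dist mm 41 total turn [-0.001  0.    -0.001] | shift in present axes [ 0.6  0.3 41.1] | after turn [ 0.5  0.3 41.1] per row/3 [ 0.2  0.1 13.7]
```

>>> servo_tool(
  plan=[
    {"tx": 0.5,"ty": 0,"tz": 25,"rx": 0,"ry": 0,"rz": 0,"jaw": 1},
    {"tx": 0,"ty": 0,"tz": 11,"rx": 0,"ry": 0,"rz": 0,"jaw": 1},
    {"tx": 0,"ty": 0,"tz": 3.5,"rx": 0,"ry": 0,"rz": 0,"jaw": 1},
    {"tx": 0,"ty": 0,"tz": 1.5,"rx": 0,"ry": 0,"rz": 0,"jaw": 1},
    {"tx": 0,"ty": 0,"tz": 0,"rx": 0,"ry": 0,"rz": 0,"jaw": 1},
    {"tx": 0,"ty": 0,"tz": 0,"rx": 0,"ry": 0,"rz": 0,"jaw": 1},
  ],
)

```text
clock: 43.05
position: [0.4825, -0.1981, 0.0316]
orientation: [0.677, 0.736, -0.0, -0.0]
ft_force: [0.3, -1.6, -1.3]
opening: 0.039
finger_force: 35.7
```

>>> servo_tool(
  plan=[
    {"tx": 0,"ty": 0,"tz": 0.6,"rx": 0,"ry": 0,"rz": 0,"jaw": 1},
    {"tx": 0,"ty": 0,"tz": 0,"rx": 0,"ry": 0,"rz": 0,"jaw": 1},
    {"tx": 0,"ty": 0,"tz": 0,"rx": 0,"ry": 0,"rz": 0,"jaw": 0.4},
    {"tx": 0,"ty": 0,"tz": 0,"rx": 0,"ry": 0,"rz": 0,"jaw": 0.3},
    {"tx": 0,"ty": 0,"tz": 0,"rx": 0,"ry": 0,"rz": 0,"jaw": 0.2},
    {"tx": 0,"ty": 0,"tz": -15,"rx": 0,"ry": 0,"rz": 0,"jaw": 0.1},
    {"tx": 0,"ty": 0,"tz": -40,"rx": 0,"ry": 0,"rz": 0,"jaw": 0},
    {"tx": 0,"ty": 0,"tz": -55,"rx": 0,"ry": 0,"rz": 0,"jaw": 0},
    {"tx": 0,"ty": 0,"tz": -55,"rx": 0,"ry": 0,"rz": 0,"jaw": 0},
    {"tx": 0,"ty": 0,"tz": 0,"rx": 0,"ry": 0,"rz": 0,"jaw": 0},
    {"tx": 0,"ty": 0,"tz": 0,"rx": 0,"ry": 0,"rz": 0,"jaw": 0},
  ],
)

```text
clock: 44.42
position: [0.4825, -0.1977, 0.196]
orientation: [0.677, 0.736, -0.0, -0.0]
ft_force: [-0.2, -0.7, -0.2]
opening: 0.0853
finger_force: 0.0
```

```bash
python3 v3.py salt .003; python3 v3.py salt .003|tail -3;  python3 go.py .5423 .1080 .2 1.655 6
```

```text
44.425 [ 0.4825 -0.1977  0.196 ] [-0.4919  0.3034  0.9162  2.0219 -0.2952  0.9532  0.6603] yaw 1.6549874085940213 open 0.08532579499939467
salt [ 0.4825 -0.2015] 0.95 0.88 [317.2, 230.2]
44.525 [ 0.482  -0.1978  0.195 ] [-0.4907  0.3052  0.9153  2.0225 -0.2954  0.953   0.6604] yaw 1.6545493385619434 open 0.08538616525128505
salt [ 0.4825 -0.2014] 0.92 0.95 [318.2, 229.3]
44.62 dist mm 312 total turn [-0.003 -0.    -0.001] | shift in present axes [299.9  85.6  -5.4] | after turn [299.9  85.8  -5.1] per row/6 [50.  14.3 -0.9]
```

>>> servo_tool(
  plan=[
    {"tx": 30,"ty": 8,"tz": -8,"rx": 0,"ry": 0,"rz": 0,"jaw": 0},
    {"tx": 52,"ty": 15,"tz": 0,"rx": 0,"ry": 0,"rz": 0,"jaw": 0},
    {"tx": 54,"ty": 16,"tz": 0,"rx": 0,"ry": 0,"rz": 0,"jaw": 0},
    {"tx": 54,"ty": 16,"tz": 0,"rx": 0,"ry": 0,"rz": 0,"jaw": 0},
    {"tx": 54,"ty": 16,"tz": 0,"rx": 0,"ry": 0,"rz": 0,"jaw": 0},
    {"tx": 54,"ty": 15,"tz": 0,"rx": 0,"ry": 0,"rz": 0,"jaw": 0},
    {"tx": 0,"ty": 0,"tz": 0,"rx": 0,"ry": 0,"rz": 0,"jaw": 0},
    {"tx": 0,"ty": 0,"tz": 0,"rx": 0,"ry": 0,"rz": 0,"jaw": 0},
  ],
)

```text
clock: 45.62
position: [0.543, 0.1054, 0.2029]
orientation: [0.677, 0.736, -0.001, -0.0]
ft_force: [-0.4, -0.7, -0.1]
opening: 0.0855
finger_force: 0.0
```

```bash
python3 v3.py mill .015; python3 v3.py mill .015|tail -1; python3 go.py .5423 .1086 .077 1.655 6
```

```text
45.625 [0.543  0.1054 0.2029] [-0.9834  0.3424  0.8389  1.9446 -0.3027  0.9875  0.0803] yaw 1.654361049845337 open 0.08550632781962443
mill [0.5428 0.1089] 0.94 0.57 [317.0, 225.4]
mill [0.5427 0.1086] 0.95 0.83 [314.1, 225.2]
45.83 dist mm 127 total turn [-0.002  0.    -0.002] | shift in present axes [  3.8  -0.5 126.5] | after turn [  3.8  -0.6 126.5] per row/6 [ 0.6 -0.1 21.1]
```

>>> servo_tool(
  plan=[
    {"tx": 3,"ty": 0,"tz": 50,"rx": 0,"ry": 0,"rz": 0,"jaw": 0},
    {"tx": 0,"ty": 0,"tz": 50,"rx": 0,"ry": 0,"rz": 0,"jaw": 0.1},
    {"tx": 0,"ty": 0,"tz": 26,"rx": 0,"ry": 0,"rz": 0,"jaw": 0.1},
    {"tx": 0,"ty": 0,"tz": 0,"rx": 0,"ry": 0,"rz": 0,"jaw": 0.2},
    {"tx": 0,"ty": 0,"tz": 0,"rx": 0,"ry": 0,"rz": 0,"jaw": 0.3},
    {"tx": 0,"ty": 0,"tz": 0,"rx": 0,"ry": 0,"rz": 0,"jaw": 0.4},
    {"tx": 0,"ty": 0,"tz": 0,"rx": 0,"ry": 0,"rz": 0,"jaw": 0.5},
    {"tx": 0,"ty": 0,"tz": 0,"rx": 0,"ry": 0,"rz": 0,"jaw": 0.7},
    {"tx": 0,"ty": 0,"tz": 0,"rx": 0,"ry": 0,"rz": 0,"jaw": 1},
    {"tx": 0,"ty": 0,"tz": 0,"rx": 0,"ry": 0,"rz": 0,"jaw": 1},
    {"tx": 0,"ty": 0,"tz": 0,"rx": 0,"ry": 0,"rz": 0,"jaw": 1},
  ],
  grip_force=40,
)

```text
clock: 47.2
position: [0.5433, 0.1094, 0.0785]
orientation: [0.677, 0.736, 0.0, -0.0]
ft_force: [-3.9, -0.4, 13.2]
opening: 0.0408
finger_force: 38.8
```

>>> servo_tool(
  plan=[
    {"tx": 0,"ty": 0,"tz": -10,"rx": 0,"ry": 0,"rz": 0,"jaw": 1},
    {"tx": 0,"ty": 0,"tz": -40,"rx": 0,"ry": 0,"rz": 0,"jaw": 1},
    {"tx": 0,"ty": 0,"tz": -50,"rx": 0,"ry": 0,"rz": 0,"jaw": 1},
    {"tx": 0,"ty": 0,"tz": -50,"rx": 0,"ry": 0,"rz": 0,"jaw": 1},
    {"tx": 0,"ty": 0,"tz": 0,"rx": 0,"ry": 0,"rz": 0,"jaw": 1},
    {"tx": 0,"ty": 0,"tz": 0,"rx": 0,"ry": 0,"rz": 0,"jaw": 1},
  ],
)

```text
clock: 47.95
position: [0.5426, 0.1094, 0.2272]
orientation: [0.677, 0.736, -0.001, -0.001]
ft_force: [-0.2, -0.1, -2.5]
opening: 0.0409
finger_force: 41.3
```

```bash
python3 v3.py mill .165; python3 go.py .4773 -.1365 .20 1.655 5
```

```text
47.95 [0.5426 0.1094 0.2272] [-1.0196  0.3141  0.8691  1.92   -0.2789  1.0342  0.0548] yaw 1.6550742251016994 open 0.04094117006375333
mill [0.542 0.11 ] 0.91 0.85 [315.2, 314.6]
48.05 dist mm 255 total turn [-0.003  0.001 -0.   ] | shift in present axes [-239.2  -85.3   26.8] | after turn [-239.2  -85.5   26.4] per row/5 [-47.8 -17.1   5.3]
```

>>> servo_tool(
  plan=[
    {"tx": -30,"ty": -11,"tz": 0,"rx": 0,"ry": 0,"rz": 0,"jaw": 1},
    {"tx": -52,"ty": -18,"tz": 0,"rx": 0,"ry": 0,"rz": 0,"jaw": 1},
    {"tx": -53,"ty": -19,"tz": 0,"rx": 0,"ry": 0,"rz": 0,"jaw": 1},
    {"tx": -53,"ty": -19,"tz": 0,"rx": 0,"ry": 0,"rz": 0,"jaw": 1},
    {"tx": -51,"ty": -18,"tz": 10,"rx": 0,"ry": 0,"rz": 0,"jaw": 1},
    {"tx": 0,"ty": 0,"tz": 50,"rx": 0,"ry": 0,"rz": 0,"jaw": 1},
    {"tx": 0,"ty": 0,"tz": 50,"rx": 0,"ry": 0,"rz": 0,"jaw": 1},
    {"tx": 0,"ty": 0,"tz": 20,"rx": 0,"ry": 0,"rz": 0,"jaw": 1},
    {"tx": 0,"ty": 0,"tz": 0,"rx": 0,"ry": 0,"rz": 0,"jaw": 1},
    {"tx": 0,"ty": 0,"tz": 0,"rx": 0,"ry": 0,"rz": 0,"jaw": 1},
  ],
)

```text
clock: 49.3
position: [0.4782, -0.1369, 0.0983]
orientation: [0.677, 0.736, -0.0, -0.0]
ft_force: [0.1, 0.0, -2.1]
opening: 0.041
finger_force: 41.4
```

```bash
python3 go.py .4773 -.1365 .067 1.655 3
```

```text
49.3 dist mm 31 total turn [-0.001  0.    -0.001] | shift in present axes [ 0.4 -0.8 31.3] | after turn [ 0.4 -0.8 31.3] per row/3 [ 0.1 -0.3 10.4]
```

>>> servo_tool(
  plan=[
    {"tx": 0,"ty": -0.8,"tz": 18,"rx": 0,"ry": 0,"rz": 0,"jaw": 1},
    {"tx": 0,"ty": 0,"tz": 9,"rx": 0,"ry": 0,"rz": 0,"jaw": 1},
    {"tx": 0,"ty": 0,"tz": 3,"rx": 0,"ry": 0,"rz": 0,"jaw": 1},
    {"tx": 0,"ty": 0,"tz": 1.2,"rx": 0,"ry": 0,"rz": 0,"jaw": 1},
    {"tx": 0,"ty": 0,"tz": 0,"rx": 0,"ry": 0,"rz": 0,"jaw": 1},
    {"tx": 0,"ty": 0,"tz": 0,"rx": 0,"ry": 0,"rz": 0,"jaw": 1},
  ],
)

```text
clock: 50.05
position: [0.4775, -0.1363, 0.0666]
orientation: [0.677, 0.736, -0.0, -0.0]
ft_force: [-2.2, -0.4, 1.1]
opening: 0.0409
finger_force: 41.7
```

Light contact. Releasing, rising and checking.

>>> servo_tool(
  plan=[
    {"tx": 0,"ty": 0,"tz": 0,"rx": 0,"ry": 0,"rz": 0,"jaw": 0.4},
    {"tx": 0,"ty": 0,"tz": 0,"rx": 0,"ry": 0,"rz": 0,"jaw": 0.3},
    {"tx": 0,"ty": 0,"tz": 0,"rx": 0,"ry": 0,"rz": 0,"jaw": 0.2},
    {"tx": 0,"ty": 0,"tz": -15,"rx": 0,"ry": 0,"rz": 0,"jaw": 0.1},
    {"tx": 0,"ty": 0,"tz": -40,"rx": 0,"ry": 0,"rz": 0,"jaw": 0},
    {"tx": 0,"ty": 0,"tz": -55,"rx": 0,"ry": 0,"rz": 0,"jaw": 0},
    {"tx": -40,"ty": 0,"tz": -55,"rx": 0,"ry": 0,"rz": 0,"jaw": 0},
    {"tx": -50,"ty": 0,"tz": -40,"rx": 0,"ry": 0,"rz": 0,"jaw": 0},
    {"tx": -50,"ty": 0,"tz": -25,"rx": 0,"ry": 0,"rz": 0,"jaw": 0},
    {"tx": -50,"ty": 0,"tz": 0,"rx": 0,"ry": 0,"rz": 0,"jaw": 0},
    {"tx": 0,"ty": 0,"tz": 0,"rx": 0,"ry": 0,"rz": 0,"jaw": 0},
    {"tx": 0,"ty": 0,"tz": 0,"rx": 0,"ry": 0,"rz": 0,"jaw": 0},
  ],
)

```text
clock: 51.55
position: [0.4928, -0.3211, 0.2913]
orientation: [0.677, 0.736, -0.001, -0.001]
ft_force: [0.8, -0.3, -0.1]
opening: 0.0853
finger_force: 0.0
```

Run:
```python
from v import *
c0=np.array([.4925,-.3183]);a=.084
mt=camT('wrist');save('wrist','w12.png')
for n,z in dict(jar=.003,lid=.065,egg_cup=.009,salt=.003,mill=.003,plate=.003).items():
    for L in silhouettes(n,'wrist')[:2]:
        p,i=fit(n,'wrist',z,L['region'],mt);d=p-c0
        print(n,p,round(i,2),'rel plate mm',1e3*np.array([d@[np.cos(a),np.sin(a)],d@[-np.sin(a),np.cos(a)]]))
```

```text
51.55 [ 0.4928 -0.3211  0.2913] [-0.3074  0.3555  1.0041  1.7734 -0.3205  1.1912  0.8727] yaw 1.653623892688522 open 0.08533785500463335
lid [ 0.6219 -0.3078] 0.95 rel plate mm [129.8673  -0.3653]
egg_cup [ 0.4927 -0.3183] 0.94 rel plate mm [ 0.2007 -0.0532]
salt [ 0.482  -0.2021] 0.88 rel plate mm [ -0.6951 116.624 ]
mill [ 0.4763 -0.1362] 0.97 rel plate mm [ -0.8321 182.7758]
plate [ 0.4923 -0.3167] 0.83 rel plate mm [-0.1143  1.6181]
plate [ 0.4937 -0.329 ] 0.12 rel plate mm [  0.2911 -10.8085]
```

View pics/w12.png

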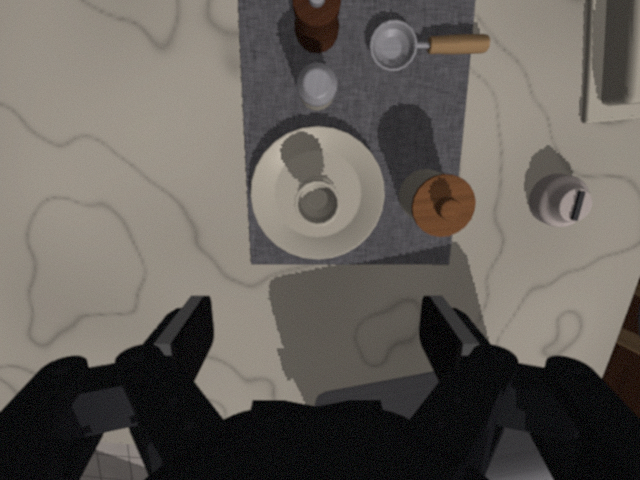

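The view shows everything upright:
- Egg cup at mid-plate (318,203).
- Lidded jar behind the plate (443,205).
- Salt (318,86) and mill (317,15) in a straight row. Gaps are about 17 mm plate to salt, 22 mm salt to mill and 19 mm plate to jar.

Handing in.

```bash
python3 -c "
from workcell import *
print(sign_off())"
```

```text
the job is handed in; nothing more can be done
None
```

The breakfast place is set and handed in at about 52 s: lidded jar 19 mm behind the plate, egg cup mid-plate, salt then mill in a straight row to the left with gaps of about 17 and 22 mm; the beaker was left alone, though not re-measured at the end.

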